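Reset the air-supply handwheel valve

TASK

The air-supply valve is under its loose round dust lid: take the lid by its upright tab, tip that side up with the opposite edge still resting on the rim, then lift the lid off and lay it flat, right way up, on the bare worktop beside the valve and let go of it. Then crank the handwheel by its handle clockwise (seen from above) until it is at its closed stop, and back it off exactly two full turns anticlockwise. Finish there with the gripper still closed on the handle, holding it; do not drop the lid or shift the tape measure, the setting ring or the oil bottle.

Things in the scene. Friction and masses are not known exactly. Their poses are not given: they have to be found in the camera images.
- lid: loose grey round lid, 158 mm diameter, 53 mm high without its tab, 0.18 kg give or take. Origin at the centre of its bottom edge, z up; its tab is on its -x side. A 7 mm deep skirt hangs outside the housing's rim with about 3 mm of play; an inner shoulder 7 mm above the origin rests on the rim, so it tips freely. Seated, it hides the handwheel.
- lid_tab (a point): grasp point of the lid's upright tab: a flat fin 8 mm thick (along the lid's y), 30 mm long (along the lid's x) and 33 mm tall, standing on the lid's top; this point is 21 mm above the lid's flat top, 12 mm below the fin's top, 58 mm from the lid's axis and 74 mm above the lid's origin. Axes as the lid's.
- lid_far_edge (a point): point of the lid's shoulder opposite the tab, in the lid's frame at (0.070, 0, 0.007); when the lid is seated it lies on the rim, 45 mm above the worktop. It stays there while the lid is tipped up by the tab.
- valve_center (a point): on the axis of the valve, at the height of the housing's rim (45 mm above the worktop). The worktop to the right of the valve (-y of it as the robot looks, axis to axis 0.16 to 0.22 m) is bare.
- valve: the valve, fixed to the worktop; origin on its axis at the worktop. A round aluminium housing 144 mm in diameter on a flange 160 mm in diameter, open at the top, two pipe unions at its back (reaching 105 mm from the axis, 29 degrees either side of its +x). Inside, a dark dished handwheel 90 mm in diameter, its top 43 mm above the worktop.
- handle_grip (a point): grasp point of the handwheel's crank handle: an upright black sleeve 16 mm in diameter, from 45 to 82 mm above the worktop, 34 mm from the valve's axis; this point is on its axis, 68 mm above the worktop (23 mm above the rim). The sleeve revolves freely on its pin, so a hand that grips it need not turn as it goes round.
- handle: the same revolving sleeve; origin at its lower end, 45 mm above the worktop.
- handwheel (a joint): angle of the handwheel in rad: 0 at the closed stop, growing anticlockwise seen from above (opening), 6.283 a turn, hard stops at 0 and 18.85. The handle's bearing round the valve's axis grows by the same angle. It starts between a quarter and nine tenths of a turn open. Turning takes about 0.1 N m (3 N at the handle); it stays where it is left.
- tape_measure: yellow and black pocket tape measure, 36x66x58 mm; loose bystander behind the valve, origin at the centre of its underside
- ring_gauge: plain steel setting ring, 46 mm across, 16 mm high, lying flat; loose bystander behind the valve, origin at the centre of its underside
- oil_bottle: small amber dropper bottle with a black cap, 34 mm across, 86 mm tall; loose bystander behind the valve, origin at the centre of its underside
There are look-alikes about, which are no part of the job. Leave any pink look-alike of the lid alone.

How it is judged:
By the outcome, as a careful person would: the job done as asked, in the order asked, and still so for the second after the job is handed in, while the arm keeps its last pose, push and grip.
It also fails if it takes over 72 s, if anything falls off the work surface, if the arm or the gripper's body presses on something with over 40 N, if the wrist force passes 120 N, or if a joint passes its speed limit or range.

ROBOT

A 6-joint arm with a two-finger parallel gripper is mounted at the origin on a cart in front of the work surface, level with it; the furniture and walls round the work are solid. World frame = base frame: x ahead of the robot, y to its left, z up, the work surface at z = 0. Lengths are in m, angles in rad, forces in N, time in s.
With the tool pointing down it reaches from about 0.375 to 0.925 m from the base axis. Payload 5.7 kg.
Tool frame: the origin (TCP) lies midway between the tips of the shut fingers; the grasp point (between the pads) lies ctrl.hold_point_z behind it (ctrl.hold_point_z is the distance from the TCP to the grasp point, in m); x points along the fingers, y is the direction in which the jaws open and shut, and the axes are right-handed (so a half turn about x gives the same grasp; the last joint's range is limited). The gripper opens to 85 mm and grips with 20 to 120 N. Pads are 22 mm wide; open, the fingers measure 114 mm over their backs; the gripper's body (76 mm by 85 mm) begins 54 mm behind the grasp point. The pads swing forward as they close: fully open they stand 13 mm farther back than shut.
Start: joints at [1.049, 0.359, 1.51, -0, 1.272, -0.115], TCP at [0.237, 0.551, 0.231] pointing down, gripper open.
Joint ranges: [-2.97, 2.97], [-1.01, 2.36], [0.21, 2.38], [-0.96, 4.11], [0.2, 2.71], [-2.98, 2.98]. Speed limits (rad/s): [2.39, 2.39, 3.14, 3.14, 3.14, 3.14].

INTERFACE

Orientations are given as a rotation vector (axis times angle).
In Python, from rig import ctrl, read_camera gives the robot as it stands.
- The arm moves only by the tool send_rows, never from a script. Its argument "series" is one flat list of numbers, 5 for each row, row after row: the shift along the tool's x, y, z in cm, then the turn about the tool's x in rad, then the opening in per cent of the stroke, from 0 (shut) to 100 (fully open). In form: [x, y, z, yaw, grip, x, y, z, yaw, grip, ...]. A call has 1 to 10 rows; each row is the pose to reach, as a shift and turn from the pose commanded when the call began, along the tool's axes at that moment; what a row does not reach only later rows make up. A row lasts 1/12 s, in which the tool goes at most 41.7 mm and 7.16 degrees, less where a joint would pass 70% of its speed; a pose out of reach is approached as far as the arm can. A call with a gripper value outside its range is refused whole. The fingers move at their own pace and stop on an object; the grip force is fixed at half the most. Time passes only in rows, so rows that repeat a pose let the fingers close. It gives the time, the measured TCP pose, the force and the opening at its end, in the units of the state.
- ctrl.state(): the state, without advancing time (a new reading comes with each control period).
- read_camera(name): name is "side" or "top"; returns a dict with "color" (480x640x3 uint8, red, green, blue), "fx", "fy", "cx", "cy" (pixels), "rvec" (rotation vector, rad) and "tvec" (3), from world to camera coordinates, as OpenCV has them. Camera axes: x right, y down, z forward; pixel columns grow to the right and rows downward; lengths in m; the calibration is good to about 2 mm. A picture is of the moment at which its call begins. There is no depth.
- ctrl.finish_job(): hands the job in, once; it reports no verdict.
The state is a dict: "time_s": time; "joint_positions": joint angles; "dq": joint speeds; "effort": joint torques, N m; "position": TCP position; "tool_rot": TCP orientation; "ft_force": force on the tool from outside, world axes, zero at the start; "torque": the same for the moment, N m; "finger_gap": finger opening in m.
Only numpy, scipy, OpenCV 4.12 (cv2) and the standard library are available. Lean on these libraries where they do the work, as an engineer would, in place of code of your own. Each camera call takes 0.05 s, during which the arm holds its last target.

## Working session

There is one attempt and no reset: what is moved stays moved. The work goes in short steps, Python scripts to look and compute and a tool call to move; the robot and the scene stay as the last step left them, time stands still between calls to the robot, and variables do not carry over. Pictures are saved under pics/ and viewed, and the job is handed in when it is done.

Besides the shell and the picture viewer there is one more tool, called after "Emit:" as name(argument=value, ...), one argument or row to a line, values as JSON. send_rows: Moves the arm, as the interface text tells. Its arguments: {"type":"object","properties":{"series":{"type":"array"}},"required":["series"]}

```bash
ls; mkdir -p pics
python3 - <<'E'
from rig import ctrl, read_camera
import cv2
print(ctrl.state()); print(ctrl.hold_point_z)
for n in("side","top"):
    c=read_camera(n); cv2.imwrite(f"pics/{n}0.png",c["color"][:,:,::-1]); print({k:v for k,v in c.items() if k!="color"})
E
```

```text
pics
{'time_s': 0.0, 'joint_positions': array([ 1.04890836e+00,  3.59507836e-01,  1.51140657e+00,  1.02041311e-05,
        1.27250266e+00, -1.15091808e-01]), 'dq': array([-2.51413051e-04, -7.75538106e-04,  5.40266278e-04, -7.09629557e-05,
       -3.76302552e-04, -8.97040058e-04]), 'effort': array([ 7.63680109e-04, -5.27606821e+01, -2.78624225e+01, -4.61629838e-05,
        1.30925668e-02, -2.44618184e-05]), 'position': array([0.23706736, 0.55045687, 0.23046174]), 'tool_rot': array([ 0.31775953,  1.54772178, -0.32049201]), 'ft_force': array([ 0.31645136, -0.75989822,  0.16166894]), 'torque': array([0.034316  , 0.01132885, 0.01582684]), 'finger_gap': 0.08559255691755291}
0.0187
{'fx': 475.33546157619213, 'fy': 475.33546157619213, 'cx': 314.0761006216346, 'cy': 227.52626495759773, 'rvec': array([ 0.27473533, -2.57852241,  1.51662413]), 'tvec': array([0.44437642, 0.24867021, 0.60354582])}
{'fx': 528.0671741630075, 'fy': 528.0671741630075, 'cx': 323.35131961632686, 'cy': 230.07581680204763, 'rvec': array([ 2.17487638, -2.19278292,  0.07208278]), 'tvec': array([-0.27466885,  0.50930087,  1.16786708])}
```

View pics/side0.png

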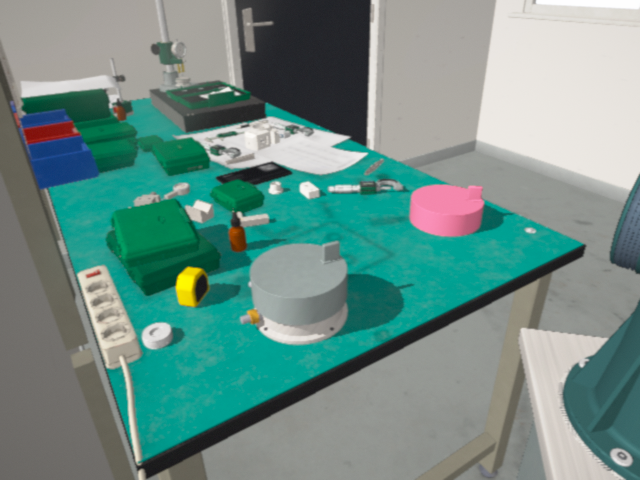

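View pics/top0.png

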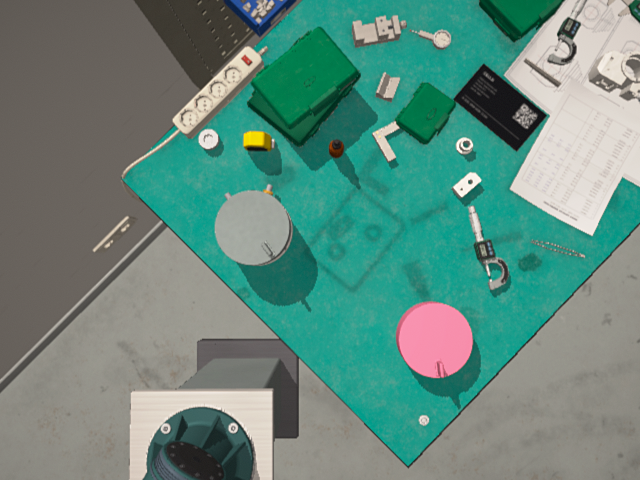

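```bash
cat > h.py <<'E'
from rig import ctrl, read_camera
import cv2, numpy as np
from scipy.spatial.transform import Rotation as R
def proj(c,P):
    K=np.array([[c["fx"],0,c["cx"]],[0,c["fy"],c["cy"]],[0,0,1.]])
    return cv2.projectPoints(np.atleast_2d(np.array(P,float)),c["rvec"],c["tvec"],K,None)[0][:,0]
def ray(c,u,v,z):
    Rm=R.from_rotvec(c["rvec"]).as_matrix(); o=-Rm.T@c["tvec"]
    d=Rm.T@np.array([(u-c["cx"])/c["fx"],(v-c["cy"])/c["fy"],1.])
    return o+d*(z-o[2])/d[2]
def crop(c,u,v,w,s,name):
    im=c["color"][max(0,v-w):v+w,max(0,u-w):u+w,::-1]
    cv2.imwrite("pics/"+name,cv2.resize(im,None,fx=s,fy=s,interpolation=cv2.INTER_CUBIC))
def st():
    s=ctrl.state(); print("t",round(s["time_s"],2),"p",s["position"].round(4),"R\n",R.from_rotvec(s["tool_rot"]).as_matrix().round(3),"\nF",s["ft_force"].round(1),"T",s["torque"].round(2),"gap",round(s["finger_gap"],4),"q",s["joint_positions"].round(3))
    return s
E
python3 - <<'E'
from h import *
st()
t=read_camera("top"); s=read_camera("side")
for c in(t,s):
    Rm=R.from_rotvec(c["rvec"]).as_matrix(); print((-Rm.T@c["tvec"]).round(3), proj(c,[[0,0,0],[.237,.55,.23]]).round(0).tolist())
crop(t,253,235,60,6,"ct.png"); crop(s,300,290,70,5,"cs.png")
print(ray(t,253,228,.091), ray(s,299,267,.091))
E
```

```text
t 0.1 p [0.2371 0.5505 0.2305] R
 [[-0.001  0.396  0.918]
 [-0.002  0.918 -0.396]
 [-1.    -0.002 -0.   ]] 
F [-0.2 -0.7 -0.8] T [0.06 0.02 0.05] gap 0.0855 q [ 1.049  0.359  1.511  0.     1.273 -0.115]
[ 0.424 -0.283  1.199] [[199.0, 460.0], [-133.0, 374.0]]
[0.328 0.495 0.521] [[664.0, 423.0], [847.0, 2067.0]]
[ 0.50747826 -0.1309905   0.091     ] [ 0.50850193 -0.12706407  0.091     ]
```

View pics/ct.png

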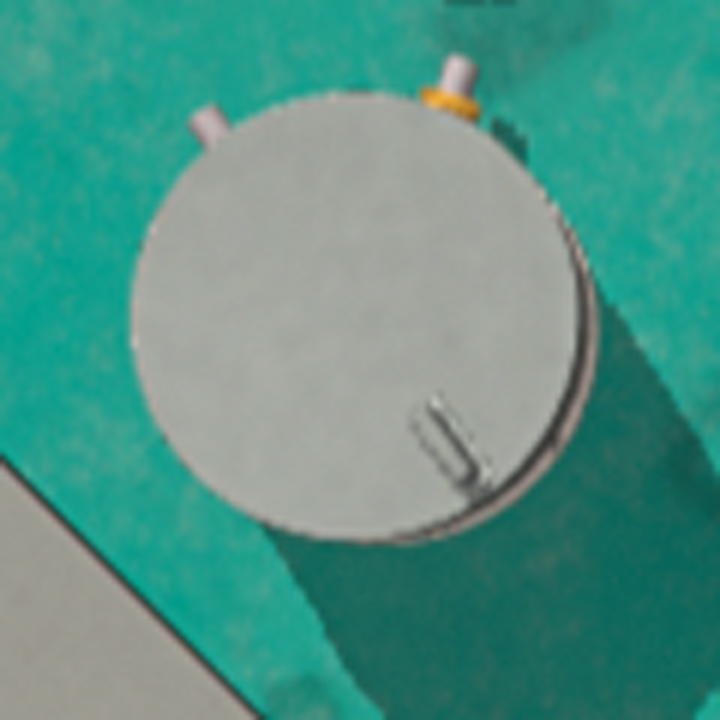

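View pics/cs.png

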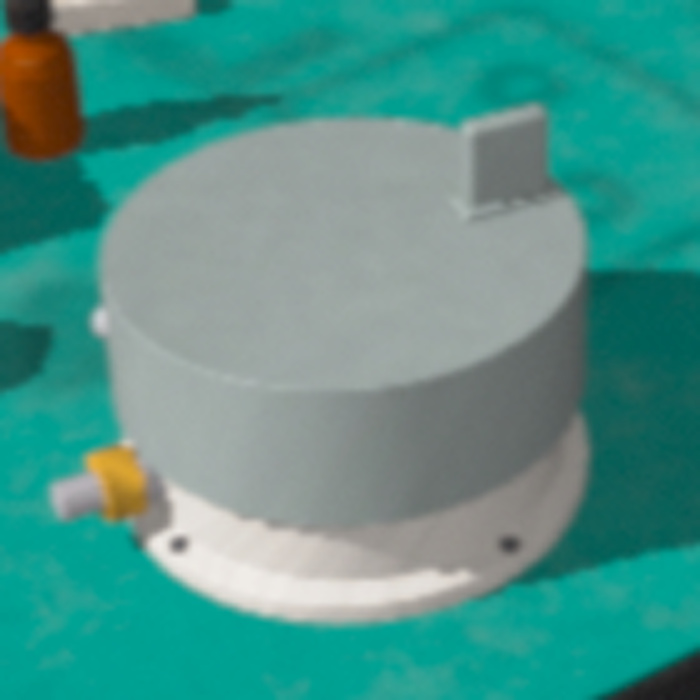

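Run:
```python
from h import *
t=read_camera("top"); s=read_camera("side")
print("side lid: left/right extents etc")
f=lambda x,y:(230+x/5,220+y/5)
for p,z in [((466,124),.124),((546,106),.124),((468,208),.091),((549,190),.091)]: print(p,ray(s,*f(*p),z).round(4))
g=lambda x,y:(193+x/6,175+y/6)
for p in [(430,400),(480,485),(412,422),(465,492)]: print(p,ray(t,*g(*p),.091).round(4),ray(t,*g(*p),.124).round(4))
c=ray(t,*g(356,318),.091); print("c",c)
def mask(cam):
    im=cam["color"].astype(int); return (im.max(2)-im.min(2)<25)&(im.mean(2)>90)
# fit: project lid with yaw guesses
cs=s["color"].copy(); ct=t["color"].copy()
def draw(img,cam,c,yaw):
    a=np.linspace(0,2*np.pi,90); P=np.c_[c[0]+.079*np.cos(a),c[1]+.079*np.sin(a)]
    Q=R.from_euler('z',yaw).as_matrix()
    big=cv2.resize(img,None,fx=4,fy=4)
    for z in(.038,.091): cv2.polylines(big,[((proj(cam,np.c_[P,np.full(90,z)])+.5)*4).astype(np.int32)],True,(255,0,0))
    for z in (.091,.124):
        b=np.array([[-.073,-.004],[-.043,-.004],[-.043,.004],[-.073,.004]])@Q[:2,:2].T+c[:2]
        cv2.polylines(big,[((proj(cam,np.c_[b,np.full(4,z)])+.5)*4).astype(np.int32)],True,(0,0,255))
    return big
import sys
C=np.array([.5078,-.1295]); 
for yaw in [.5]:
    A=draw(cs,s,C,yaw)[840:1400,860:1440]; B=draw(ct,t,C,yaw)[720:1120,800:1240]
    cv2.imwrite("pics/d1.png",A[:,:,::-1]); cv2.imwrite("pics/d2.png",B[:,:,::-1])
```

```text
side lid: left/right extents etc
(466, 124) [ 0.4724 -0.1493  0.124 ]
(546, 106) [ 0.449  -0.1653  0.124 ]
(468, 208) [ 0.4725 -0.1503  0.091 ]
(549, 190) [ 0.4482 -0.1661  0.091 ]
(430, 400) [ 0.4785 -0.1556  0.091 ] [ 0.4768 -0.1594  0.124 ]
(480, 485) [ 0.4486 -0.173   0.091 ] [ 0.4478 -0.1763  0.124 ]
(412, 422) [ 0.4708 -0.1493  0.091 ] [ 0.4694 -0.1532  0.124 ]
(465, 492) [ 0.4462 -0.1678  0.091 ] [ 0.4455 -0.1712  0.124 ]
c [ 0.50749002 -0.12958573  0.091     ]
```

View pics/d1.png

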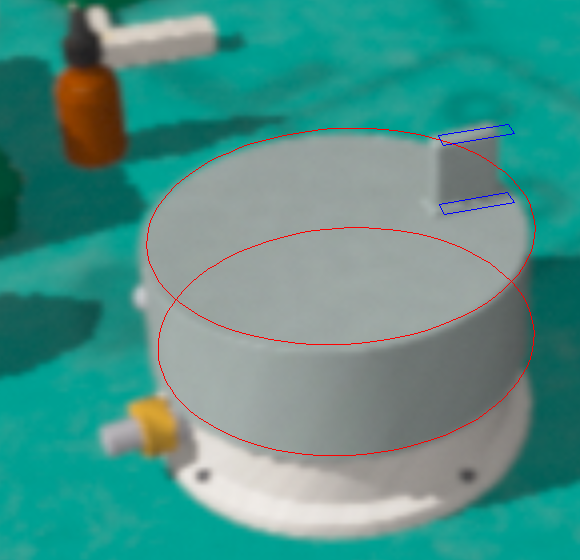

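View pics/d2.png

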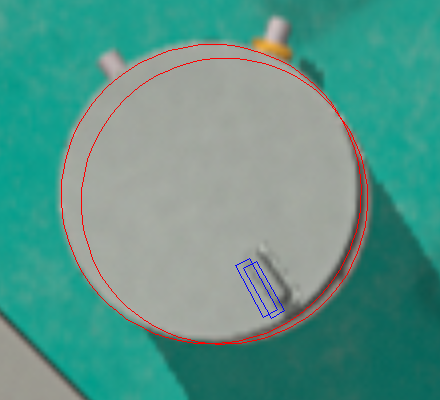

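Candidates: the grey lid with tab (top 253,228; side 298,270, tab 331,252) and a pink look-alike (top 435,340; side 446,208). The grey one is on the aluminium housing with unions, and the crops confirm its fin, so I choose it. Its centre is ≈(0.508,-0.128), yaw ≈0.62, and the tab is ≈(0.461,-0.162).

Emit:
send_rows(
  series=[0,-2.8,2.5,0.1,100,0,-5.6,5.1,0.21,100,0,-8.5,7.7,0.32,100,0,-11.3,10.2,0.42,100,0,-14.1,12.8,0.53,100,0,-16.9,15.4,0.63,100,0,-19.7,17.9,0.74,100,0,-22.6,20.5,0.84,100,0,-25.4,23,0.95,100,0,-28.2,25.6,1.05,100],
)

```text
time_s: 1.13
position: [0.361, 0.1891, 0.2315]
tool_rot: [1.129, 1.258, -1.128]
ft_force: [0.6, 0.3, 1.0]
finger_gap: 0.0856
```

```bash
cat >> h.py <<'E'
def to(P,yawang=None):
    "shift cm in tool axes to bring GRASP point... P is TCP target; yawang = desired angle of tool y"
    s=ctrl.state(); M=R.from_rotvec(s["tool_rot"]).as_matrix()
    d=M.T@(np.array(P)-s["position"])*100
    a=np.arctan2(M[1,1],M[0,1]); print("shift",d.round(2),"tool y ang",round(a,3), "yaw need", None if yawang is None else round(-(yawang-a),3))
E
python3 -c "
from h import *
st(); to([.461,-.162,.2],.62-np.pi/2)"
```

```text
t 1.13 p [0.361  0.1891 0.2315] R
 [[ 0.001  0.994  0.109]
 [ 0.     0.109 -0.994]
 [-1.     0.001 -0.   ]] 
F [0.6 0.3 1. ] T [ 0.01 -0.01  0.01] gap 0.0856 q [ 0.313  0.074  1.895 -0.     1.172  0.204]
shift [ 3.15  6.12 35.99] tool y ang 0.109 yaw need 1.06
```

Emit:
send_rows(
  series=[0.3,0.6,3.6,0.11,100,0.6,1.2,7.2,0.21,100,0.9,1.8,10.8,0.32,100,1.2,2.4,14.4,0.42,100,1.6,3,18,0.53,100,1.9,3.6,21.6,0.63,100,2.2,4.3,25.2,0.74,100,2.5,4.9,28.8,0.84,100,2.8,5.5,32.4,0.95,100,3.1,6.1,36,1.06,100],
)

```text
time_s: 1.97
position: [0.4626, -0.162, 0.2003]
tool_rot: [1.867, 0.597, -1.867]
ft_force: [-0.1, -0.8, 0.2]
finger_gap: 0.0854
```

```bash
python3 -c "
from h import *
st(); to([.461,-.162,.098],.62-np.pi/2)
t=read_camera('top');s=read_camera('side'); crop(s,330,230,90,5,'s1.png');crop(t,253,235,70,5,'t1.png')"
```

```text
t 1.97 p [ 0.4626 -0.162   0.2003] R
 [[ 0.     0.58  -0.815]
 [-0.    -0.815 -0.58 ]
 [-1.     0.    -0.   ]] 
F [-0.1 -0.8  0.2] T [ 0.   -0.03  0.01] gap 0.0854 q [-0.478  0.235  1.781 -0.     1.126  0.474]
shift [10.23 -0.1   0.13] tool y ang -0.952 yaw need -0.001
```

View pics/s1.png

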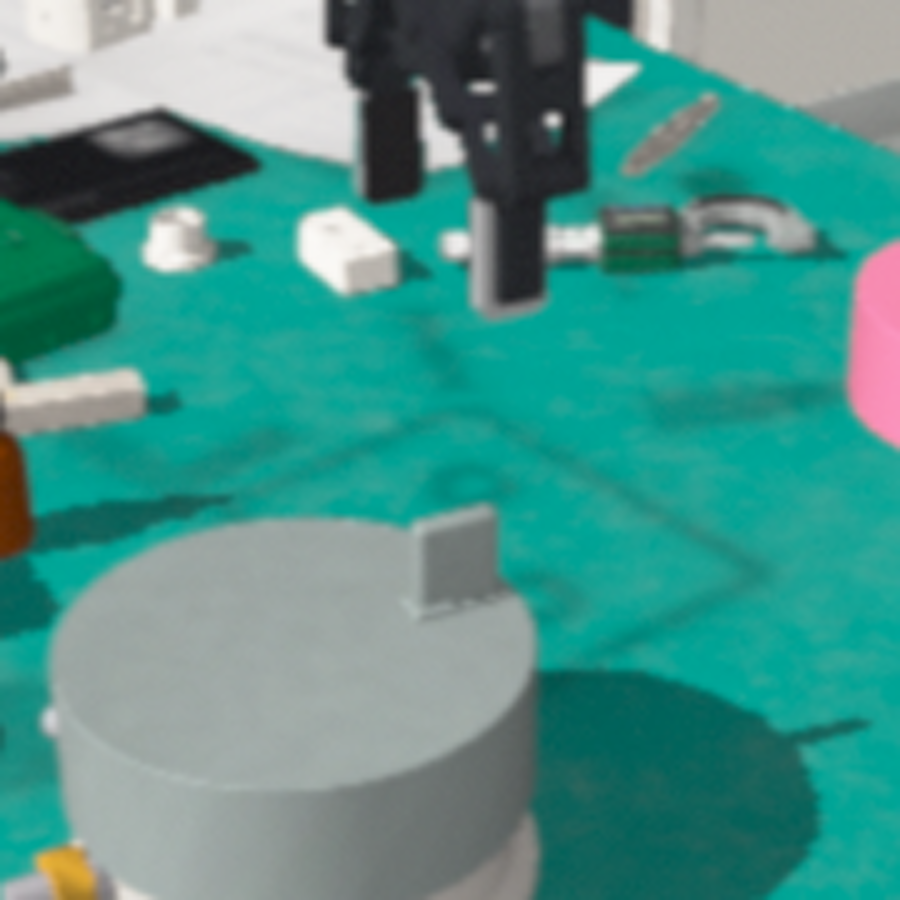

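The open fingers straddle the fin line: the near fingertip is at crop (510,305), with the fin below at (460,560). Descending.

Emit:
send_rows(
  series=[2,-0.1,0.1,0,100,4.5,-0.1,0.1,0,100,7,-0.1,0.1,0,100,8.8,-0.1,0.1,0,100,9.8,-0.1,0.1,0,100,10.2,-0.1,0.1,0,100,10.2,-0.1,0.1,0,100],
)

```text
time_s: 2.65
position: [0.4607, -0.1592, 0.0979]
tool_rot: [1.862, 0.604, -1.865]
ft_force: [-0.3, -0.4, 0.0]
finger_gap: 0.0853
```

```bash
python3 -c "
from h import *
st()
t=read_camera('top');s=read_camera('side'); crop(s,330,260,70,6,'s2.png');crop(t,253,235,70,5,'t2.png')"
```

```text
t 2.65 p [ 0.4607 -0.1592  0.0979] R
 [[-0.001  0.586 -0.811]
 [ 0.001 -0.811 -0.586]
 [-1.    -0.001  0.001]] 
F [-0.3 -0.4  0. ] T [ 0.01 -0.01  0.05] gap 0.0853 q [-0.475  0.374  1.896 -0.     0.874  0.471]
```

View pics/s2.png

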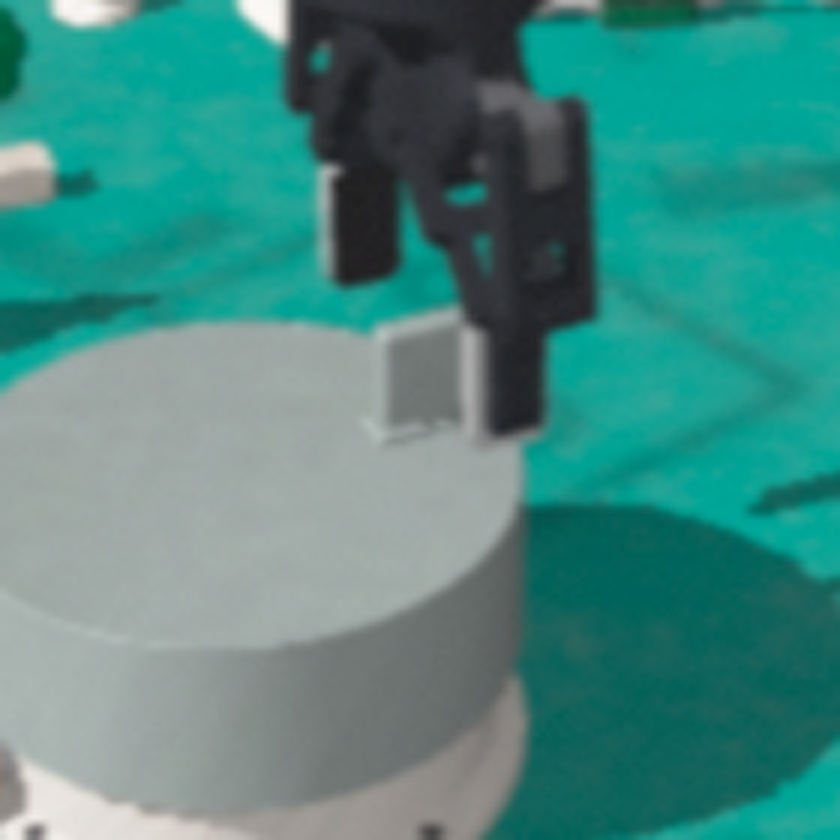

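View pics/t2.png

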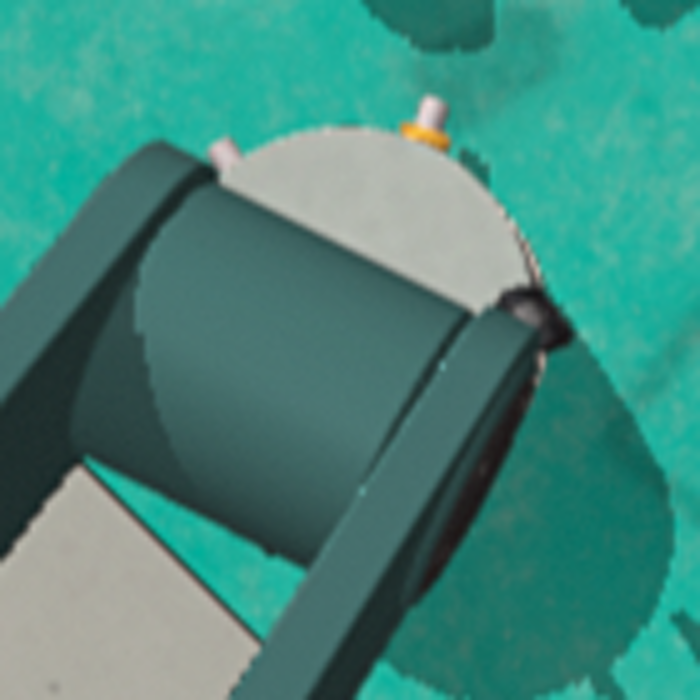

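```bash
python3 -c "
from h import *
s=read_camera('side');S=st();M=R.from_rotvec(S['tool_rot']).as_matrix();p=S['position']
for d in (-.043,.043): print(proj(s,p+M@np.array([-.013,d,0])), proj(s,p+M@np.array([-.013,d,.011])),proj(s,p+M@np.array([-.013,d,-.011])))
print(p,'fin top centre', ray(s,260+(383+468)/12,190+(328+308)/12,.124))
f=lambda x,y:(260+x/6,190+y/6)
print(ray(s,*f(384,432),.091),ray(s,*f(380,330),.124))
"
```

```text
t 2.8 p [ 0.462  -0.16    0.0994] R
 [[ 0.002  0.585 -0.811]
 [-0.001 -0.811 -0.585]
 [-1.     0.002 -0.001]] 
F [-1.  -0.2 -0.4] T [ 0.02 -0.04 -0.05] gap 0.0853 q [-0.475  0.372  1.894 -0.     0.874  0.471]
[[342.2721045  261.12290424]] [[348.55504968 259.51819707]] [[335.92819642 262.74318175]]
[[320.49044783 236.31474051]] [[326.33509187 234.95550358]] [[314.5939569  237.68603501]]
[ 0.46196353 -0.16003961  0.09935957] fin top centre [ 0.46123471 -0.15717203  0.124     ]
[ 0.47158834 -0.14923012  0.091     ] [ 0.47205598 -0.14873127  0.124     ]
```

Emit:
send_rows(
  series=[0,0,0,0,60,0,0,0,0,30,0,0,0,0,10,0,0,0,0,0,0,0,0,0,0,0,0,0,0,0,0,0,0,0,0,0,0,0,0,0],
)

```text
time_s: 3.47
position: [0.4611, -0.1599, 0.0985]
tool_rot: [1.864, 0.602, -1.864]
ft_force: [-0.9, 1.3, 3.1]
finger_gap: 0.0071
```

```bash
python3 -c "
from h import *
st()
s=read_camera('side'); crop(s,320,270,80,5,'s3.png')"
```

```text
t 3.47 p [ 0.4611 -0.1599  0.0985] R
 [[ 0.     0.585 -0.811]
 [-0.    -0.811 -0.585]
 [-1.     0.     0.   ]] 
F [-0.9  1.3  3.1] T [-0.06  0.12  0.05] gap 0.0071 q [-0.475  0.373  1.895 -0.     0.874  0.471]
```

View pics/s3.png

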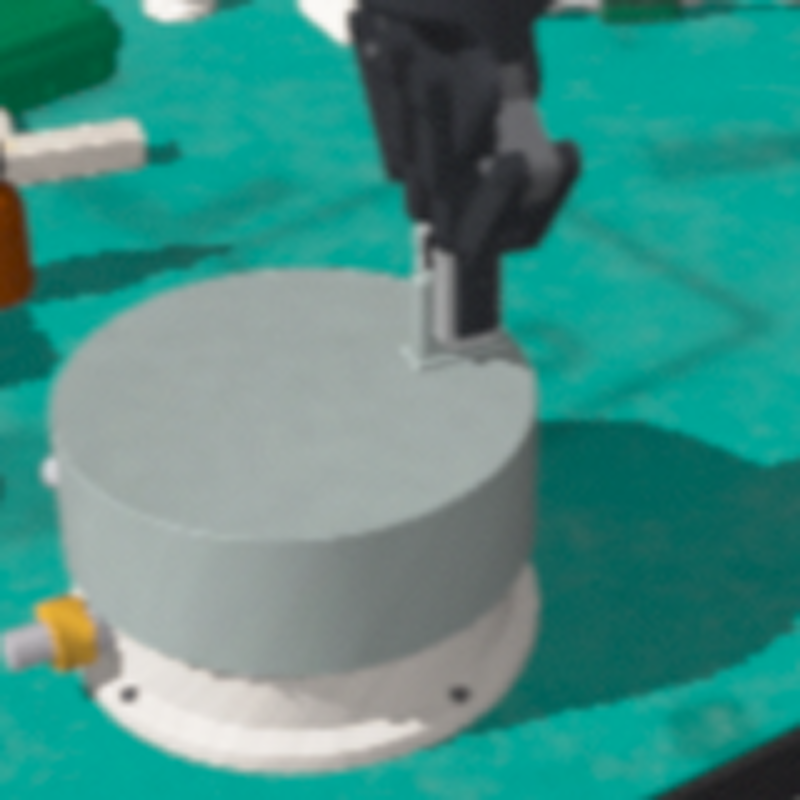

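Emit:
send_rows(
  series=[-0.28,0,-0.16,0,0,-0.55,0,-0.32,0,0,-0.82,0,-0.5,0,0,-1.1,0,-0.67,0,0,-1.35,0,-0.86,0,0,-1.6,0,-1.05,0,0,-1.6,0,-1.05,0,0],
)

```text
time_s: 4.1
position: [0.4703, -0.1536, 0.1149]
tool_rot: [1.864, 0.601, -1.862]
ft_force: [1.0, 0.4, -2.8]
finger_gap: 0.007
```

```bash
python3 -c "
from h import *
st()
s=read_camera('side'); crop(s,320,270,80,5,'s4.png')"
```

```text
t 4.1 p [ 0.4703 -0.1536  0.1149] R
 [[ 0.001  0.585 -0.811]
 [-0.001 -0.811 -0.585]
 [-1.     0.001 -0.001]] 
F [ 1.   0.4 -2.8] T [-0.06  0.02  0.02] gap 0.007 q [-0.455  0.355  1.866 -0.     0.919  0.49 ]
```

View pics/s4.png

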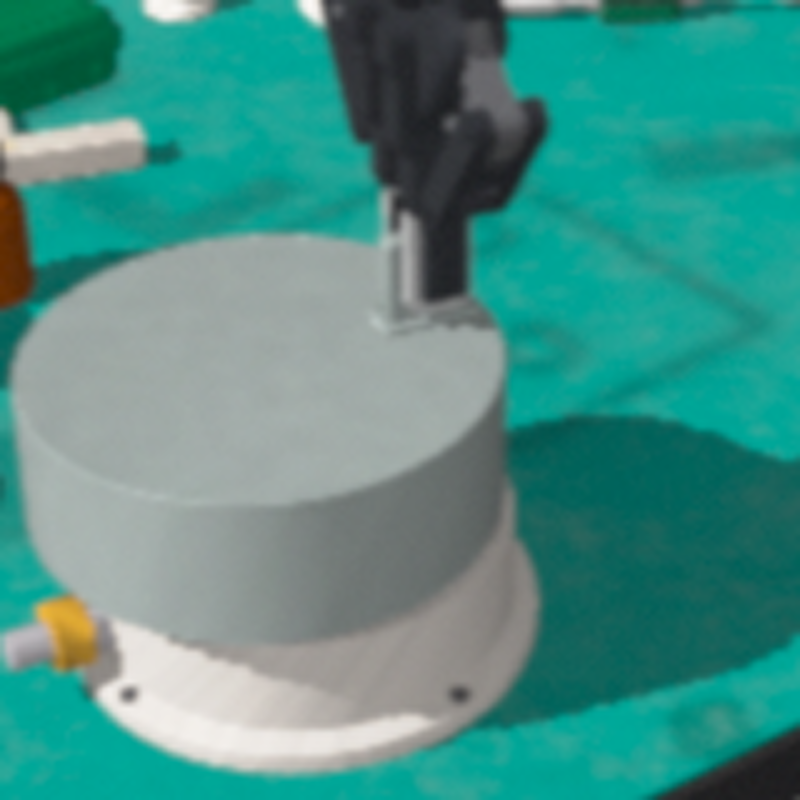

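The crop shows the fin now at (400,270), with the lid raised level and translated. The tight grip carried it without any pivoting. I'll seat it again and pivot with a lighter hold.

Emit:
send_rows(
  series=[0,0,0.4,0,0,0,0,0.8,0,0,0,0,1.05,0,0,0.4,0,1.05,0,0,0.8,0,1.05,0,0,1.1,0,1.05,0,0,1.35,0,1.05,0,0,1.5,0,1.05,0,0,1.6,0,1.05,0,0,1.6,0,1.05,0,0],
)

```text
time_s: 4.98
position: [0.4609, -0.1597, 0.0985]
tool_rot: [1.863, 0.602, -1.864]
ft_force: [-1.9, 0.2, 3.5]
finger_gap: 0.0068
```

```bash
python3 -c "
from h import *
st()
s=read_camera('side'); crop(s,320,270,80,5,'s5.png')"
```

```text
t 4.98 p [ 0.4609 -0.1597  0.0985] R
 [[-0.     0.585 -0.811]
 [ 0.    -0.811 -0.585]
 [-1.    -0.     0.   ]] 
F [-1.9  0.2  3.5] T [0.1  0.34 0.02] gap 0.0068 q [-0.475  0.373  1.895 -0.     0.874  0.471]
```

View pics/s5.png

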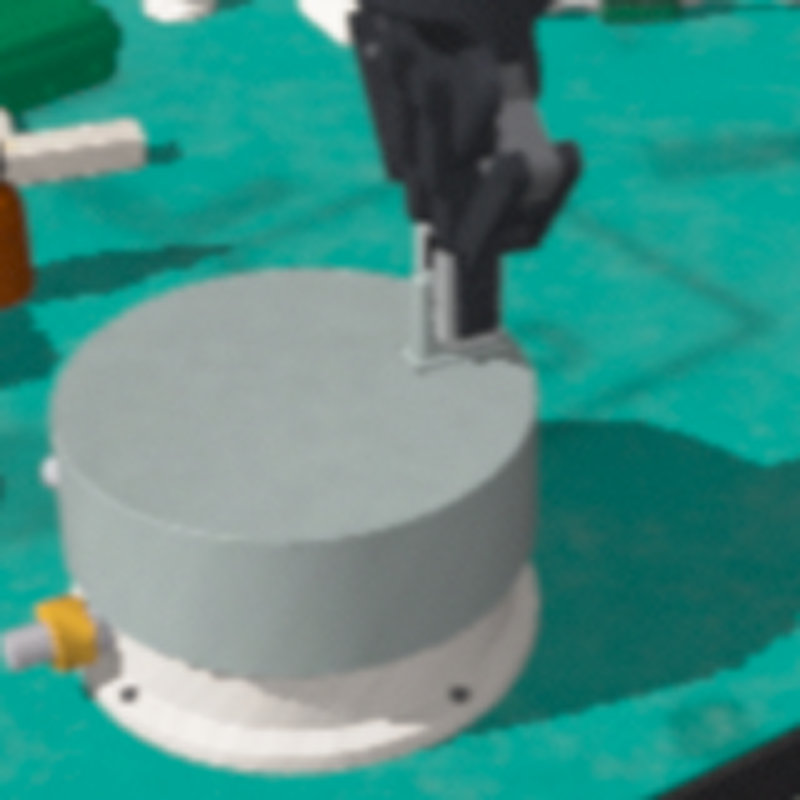

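Emit:
send_rows(
  series=[0,0,0,0,8,0,0,0,0,8,0,0,0,0,8],
)

```text
time_s: 5.28
position: [0.4609, -0.1597, 0.0985]
tool_rot: [1.863, 0.602, -1.864]
ft_force: [-3.6, 0.9, 5.3]
finger_gap: 0.0071
```

Emit:
send_rows(
  series=[0,0,0,0,9.5,0,0,0,0,9.5,0,0,0,0,9.5],
)

```text
time_s: 5.53
position: [0.4612, -0.1597, 0.0982]
tool_rot: [1.864, 0.602, -1.863]
ft_force: [-0.4, 0.9, -0.5]
finger_gap: 0.008
```

Emit:
send_rows(
  series=[0,0,0,0,8.7,0,0,0,0,8.7,-0.2,0,-0.1,0,8.7,-0.4,0,-0.2,0,8.7,-0.6,0,-0.3,0,8.7,-0.6,0,-0.3,0,8.7],
)

```text
time_s: 6.03
position: [0.4641, -0.1582, 0.1047]
tool_rot: [1.864, 0.601, -1.863]
ft_force: [1.4, 0.3, -1.7]
finger_gap: 0.0078
```

```bash
cat >> h.py <<'E'
def lidcrop(name):
    st(); s=read_camera('side'); crop(s,310,260,90,4,name)
    a=cv2.imread('pics/base.png') if __import__('os').path.exists('pics/base.png') else None
E
python3 -c "
from h import *
lidcrop('s6.png')
"
```

```text
t 6.03 p [ 0.4641 -0.1582  0.1047] R
 [[ 0.001  0.585 -0.811]
 [-0.001 -0.811 -0.585]
 [-1.     0.001 -0.   ]] 
F [ 1.4  0.3 -1.7] T [-0.05  0.11 -0.04] gap 0.0078 q [-0.469  0.365  1.885 -0.     0.89   0.477]
```

View pics/s6.png

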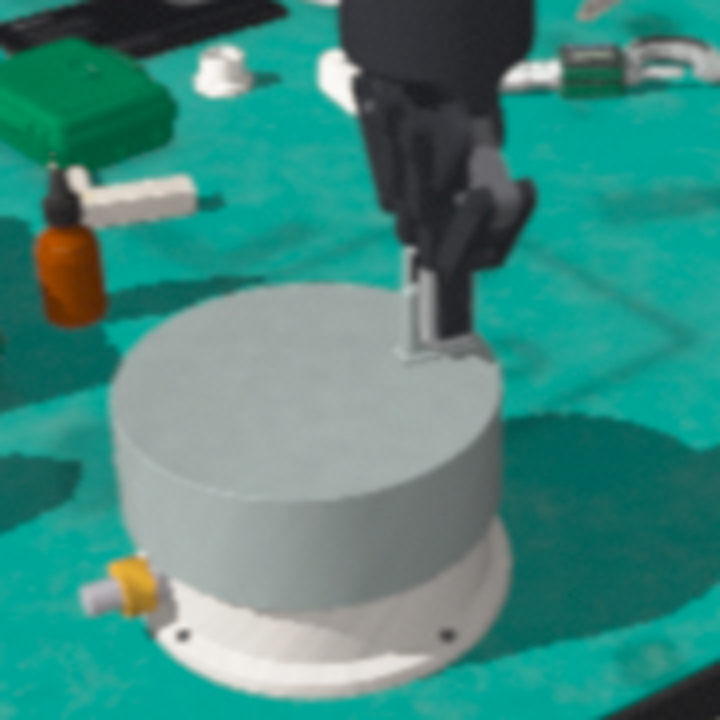

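```bash
cat > fit.py <<'E'
from h import *
from scipy.optimize import minimize
YAW=.62; EX=np.array([np.cos(YAW),np.sin(YAW),0]); EY=np.array([-np.sin(YAW),np.cos(YAW),0]); EZ=np.array([0,0,1.])
C0=np.array([.508,-.1283,0])
a=np.linspace(0,2*np.pi,73)
def lidpts(p,L):
    # p: dx', dy', z of origin, tilt (tab side up); L lid-frame points
    th=p[3]; ex=EX*np.cos(th)-EZ*np.sin(th); ez=EX*np.sin(th)+EZ*np.cos(th)
    o=C0+EX*p[0]+EY*p[1]+EZ*p[2]
    return o+L[:,:1]*ex+L[:,1:2]*EY+L[:,2:]*ez
body=np.vstack([np.c_[.079*np.cos(a),.079*np.sin(a),np.full(73,z)] for z in(0,.053)])
SC=4
def hull(cam,p,shape=(480,640)):
    m=np.zeros((shape[0]*SC,shape[1]*SC),np.uint8)
    q=((proj(cam,lidpts(p,body))+.5)*SC).astype(np.int32)
    cv2.fillConvexPoly(m,cv2.convexHull(q),1)
    return cv2.resize(m.astype(np.float32),(shape[1],shape[0]),interpolation=cv2.INTER_AREA)
def mask(im):
    im=im.astype(int); r,g,b=im[...,0],im[...,1],im[...,2]
    lid=(abs(r-g)<26)&(abs(g-b)<22)&(g>=r)&(g>75)&(g<200)
    dark=(im.max(2)<75)
    return lid.astype(np.float32),dark
def fit(cam,p0,free=(0,2,3)):
    m,d=mask(cam["color"]); 
    h0=cv2.dilate((hull(cam,p0)>0).astype(np.uint8),np.ones((41,41))); m=m*h0
    m=cv2.morphologyEx(m,cv2.MORPH_OPEN,np.ones((3,3)))
    w=(h0>0)&~d
    def cost(v):
        p=np.array(p0,float); p[list(free)]+=np.array(v)*.005*np.where(np.array(free)==3,8,1); return np.abs(hull(cam,p)-m)[w].sum()
    r=minimize(cost,np.zeros(len(free)),method="Nelder-Mead",options=dict(initial_simplex=np.vstack([np.zeros(len(free)),np.eye(len(free))]),xatol=.01,fatol=.5,maxiter=250))
    p=np.array(p0,float);p[list(free)]+=r.x*.005*np.where(np.array(free)==3,8,1)
    return p,r.fun,m
def show(cam,p,name,uv=(310,260),w=90):
    big=cv2.resize(cam["color"],None,fx=4,fy=4,interpolation=cv2.INTER_CUBIC)
    for z in(0,.053):
        cv2.polylines(big,[((proj(cam,lidpts(p,np.c_[.079*np.cos(a),.079*np.sin(a),np.full(73,z)]))+.5)*4).astype(np.int32)],True,(255,0,0))
    far=proj(cam,lidpts(p,np.array([[.07,0,.007]])))
    u,v=uv; cv2.imwrite("pics/"+name,big[max(0,4*(v-w)):4*(v+w),4*(u-w):4*(u+w),::-1])
def report(p): print("dx dy z mm",(p[:3]*1000).round(1),"tilt deg",np.degrees(p[3]).round(1),"far edge",lidpts(p,np.array([[.07,0,.007]])).round(4),"tab",lidpts(p,np.array([[-.058,0,.074]])).round(4))
E
python3 - <<'E'
from fit import *
s=read_camera("side"); np.save("side_now.npy",s["color"])
for f in [(0,1,2,3),(0,2,3)]:
    p,c,m=fit(s,[0,0.001,.04,.03],f); report(p); print(c)
show(s,p,"f1.png");
E
```

```text
dx dy z mm [ 3.4 -1.3 41.6] tilt deg 2.6 far edge [[ 0.5687 -0.0866  0.0454]] tab [[ 0.467  -0.1591  0.1181]]
223.875
dx dy z mm [ 5.4  1.  42.5] tilt deg -0.3 far edge [[ 0.5688 -0.0837  0.0499]] tab [[ 0.4643 -0.1583  0.1161]]
230.3125
```

View pics/f1.png

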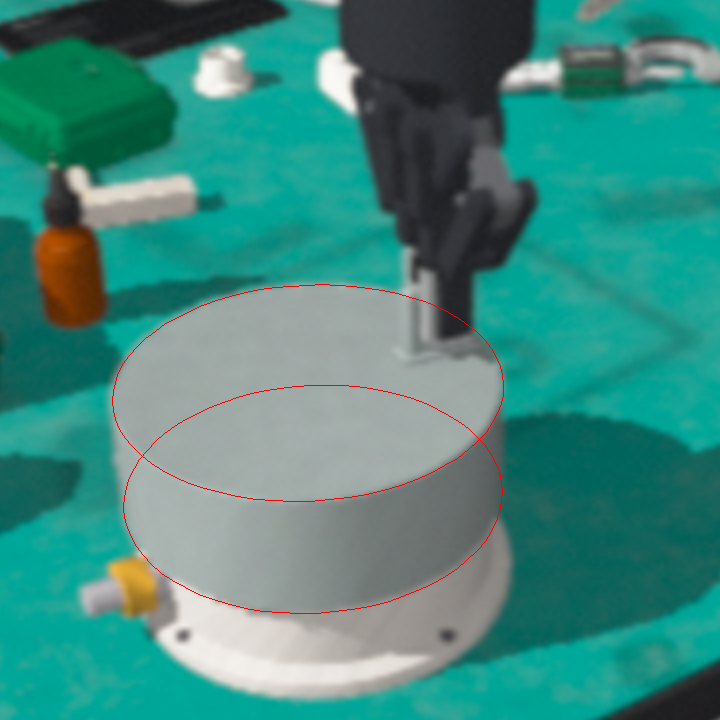

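Run:
```python
from fit import *
s=read_camera("side"); c=dict(s); c["color"]=cv2.imread("pics/side0.png")[:,:,::-1]
for f in [(0,1),(0,1,2),(0,1,2,3)]:
    p,e,m=fit(c,[0.001,0.001,.038,.0],f); report(p); print(e)
p,e,m=fit(c,[0.001,0.001,.038,.0],(0,1))
for q0 in ([0,p[1],.04,.03],[0,p[1],.045,.0]):
    q,e,m=fit(s,q0,(0,2,3)); report(q);print(e)
```

```text
dx dy z mm [ 3.1  2.4 38. ] tilt deg 0.0 far edge [[ 0.5661 -0.0839  0.045 ]] tab [[ 0.4619 -0.1583  0.112 ]]
284.25
dx dy z mm [-0.  -5.7 31.3] tilt deg 0.0 far edge [[ 0.5683 -0.0923  0.0383]] tab [[ 0.4641 -0.1667  0.1053]]
193.0
dx dy z mm [ 2.2  1.3 37.4] tilt deg 0.3 far edge [[ 0.5661 -0.0853  0.0441]] tab [[ 0.4622 -0.1594  0.1117]]
270.5625
dx dy z mm [ 5.7  2.4 43.3] tilt deg -1.1 far edge [[ 0.5681 -0.0825  0.0517]] tab [[ 0.4629 -0.1576  0.1161]]
257.6875
dx dy z mm [ 5.8  2.4 43.1] tilt deg -1.3 far edge [[ 0.5682 -0.0824  0.0517]] tab [[ 0.4628 -0.1576  0.1158]]
257.375
```

Emit:
send_rows(
  series=[0,0,0,0,8.9,0,0,0,0,8.9,0,0,0,0,9.0,0,0,0,0,9.0],
)

```text
time_s: 6.52
position: [0.4635, -0.158, 0.1043]
tool_rot: [1.864, 0.602, -1.864]
ft_force: [-0.2, -0.3, -2.1]
finger_gap: 0.0078
```

```bash
cat > q.py <<'E'
from fit import *
import sys
st(); s=read_camera("side"); t=read_camera("top")
p0=eval(sys.argv[1]); q,e,m=fit(s,p0,(0,2,3)); report(q);print(e)
show(s,q,sys.argv[2])
E
python3 q.py "[.004,.0018,.042,.02]" f2.png
```

```text
t 6.52 p [ 0.4635 -0.158   0.1043] R
 [[-0.     0.585 -0.811]
 [-0.    -0.811 -0.585]
 [-1.    -0.     0.   ]] 
F [-0.2 -0.3 -2.1] T [-0.08  0.09 -0.02] gap 0.0078 q [-0.47   0.366  1.886 -0.     0.89   0.476]
dx dy z mm [ 5.8  1.8 42.4] tilt deg -1.0 far edge [[ 0.5685 -0.0829  0.0506]] tab [[ 0.4634 -0.1579  0.1154]]
243.8125
```

Emit:
send_rows(
  series=[0,0,0,0,9.2,0,0,0,0,9.2,0,0,0,0,9.2],
)

```text
time_s: 6.87
position: [0.4636, -0.1581, 0.1044]
tool_rot: [1.864, 0.602, -1.863]
ft_force: [1.0, -0.4, -1.6]
finger_gap: 0.0081
```

```bash
python3 q.py "[.004,.0018,.042,.02]" f3.png
```

```text
t 6.87 p [ 0.4636 -0.1581  0.1044] R
 [[ 0.     0.585 -0.811]
 [-0.    -0.811 -0.585]
 [-1.     0.    -0.   ]] 
F [ 1.  -0.4 -1.6] T [-0.02  0.02  0.05] gap 0.0081 q [-0.47   0.366  1.886 -0.     0.89   0.476]
dx dy z mm [ 2.4  1.8 40.1] tilt deg 1.7 far edge [[ 0.566  -0.0847  0.045 ]] tab [[ 0.4635 -0.1578  0.1158]]
231.4375
```

Emit:
send_rows(
  series=[0,0,0,0,9.4,0,0,0,0,9.4,0,0,0,0,9.4],
)

```text
time_s: 7.22
position: [0.4636, -0.1581, 0.1044]
tool_rot: [1.864, 0.602, -1.863]
ft_force: [-0.9, 0.3, 0.2]
finger_gap: 0.0076
```

```bash
python3 q.py "[.004,.0018,.042,.02]" f4.png
```

```text
t 7.22 p [ 0.4636 -0.1581  0.1044] R
 [[ 0.     0.585 -0.811]
 [-0.    -0.811 -0.585]
 [-1.     0.    -0.   ]] 
F [-0.9  0.3  0.2] T [-0.01  0.03  0.01] gap 0.0076 q [-0.47   0.366  1.886 -0.     0.89   0.476]
dx dy z mm [ 2.9  1.8 36.9] tilt deg -1.1 far edge [[ 0.5662 -0.0846  0.0452]] tab [[ 0.461  -0.1597  0.1098]]
231.6875
```

9.2 % lets the lid pivot with its far edge on the rim (fit: 45.0 mm), and 9.4 % releases it (reseated). I'll go back down and do the arc at 9.15 %.

Emit:
send_rows(
  series=[0.3,0,0.15,0,9.6,0.6,0,0.3,0,9.6,0.6,0,0.3,0,8.5,0.6,0,0.3,0,8.5,0.6,0,0.3,0,9.15,0.6,0,0.3,0,9.15],
)

```text
time_s: 7.82
position: [0.4608, -0.1597, 0.0981]
tool_rot: [1.863, 0.602, -1.864]
ft_force: [-0.3, -0.6, -1.7]
finger_gap: 0.008
```

Emit:
send_rows(
  series=[-0.14,0,-0.08,0,9.15,-0.28,0,-0.16,0,9.15,-0.42,0,-0.24,0,9.15,-0.55,0,-0.32,0,9.15,-0.69,0,-0.41,0,9.15,-0.82,0,-0.5,0,9.15,-0.96,0,-0.58,0,9.15,-1.1,0,-0.67,0,9.15,-1.1,0,-0.67,0,9.15],
)

```text
time_s: 8.57
position: [0.4669, -0.1558, 0.1096]
tool_rot: [1.864, 0.602, -1.863]
ft_force: [-0.2, 0.1, -1.6]
finger_gap: 0.0078
```

```bash
python3 q.py "[.004,.0018,.042,.06]" f5.png
```

```text
t 8.57 p [ 0.4669 -0.1558  0.1096] R
 [[ 0.001  0.585 -0.811]
 [-0.    -0.811 -0.585]
 [-1.     0.001 -0.   ]] 
F [-0.2  0.1 -1.6] T [-0.02  0.03 -0.  ] gap 0.0078 q [-0.463  0.36   1.876 -0.     0.905  0.483]
dx dy z mm [ 2.7  1.8 43.6] tilt deg 4.1 far edge [[ 0.5664 -0.0844  0.0456]] tab [[ 0.4664 -0.1558  0.1216]]
238.5625
```

View pics/f5.png

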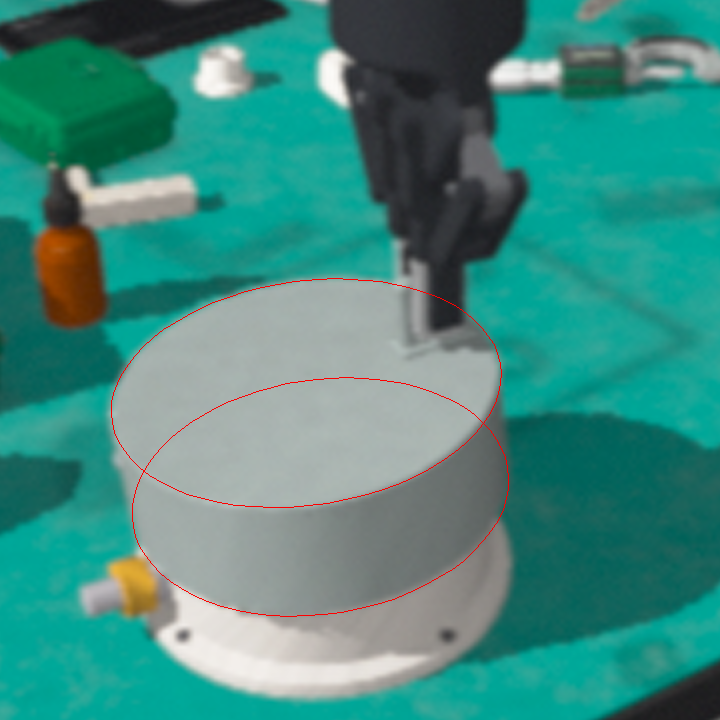

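Emit:
send_rows(
  series=[-0.17,0,-0.13,0,9.15,-0.34,0,-0.25,0,9.15,-0.51,0,-0.38,0,9.15,-0.68,0,-0.51,0,9.15,-0.85,0,-0.64,0,9.15,-1.02,0,-0.77,0,9.15,-1.18,0,-0.91,0,9.15,-1.34,0,-1.05,0,9.15,-1.5,0,-1.19,0,9.15,-1.5,0,-1.19,0,9.15],
)

```text
time_s: 9.5
position: [0.4766, -0.1489, 0.1247]
tool_rot: [1.864, 0.601, -1.863]
ft_force: [0.3, -0.4, -1.8]
finger_gap: 0.0078
```

```bash
python3 q.py "[.004,.0018,.05,.18]" f6.png
```

```text
t 9.5 p [ 0.4766 -0.1489  0.1247] R
 [[ 0.001  0.585 -0.811]
 [-0.    -0.811 -0.585]
 [-1.     0.001 -0.   ]] 
F [ 0.3 -0.4 -1.8] T [-0.08  0.09  0.02] gap 0.0078 q [-0.441  0.346  1.847 -0.     0.948  0.505]
dx dy z mm [ 3.9  1.8 52.4] tilt deg 11.4 far edge [[ 0.5671 -0.0839  0.0455]] tab [[ 0.4757 -0.1491  0.1364]]
216.0
```

View pics/f6.png

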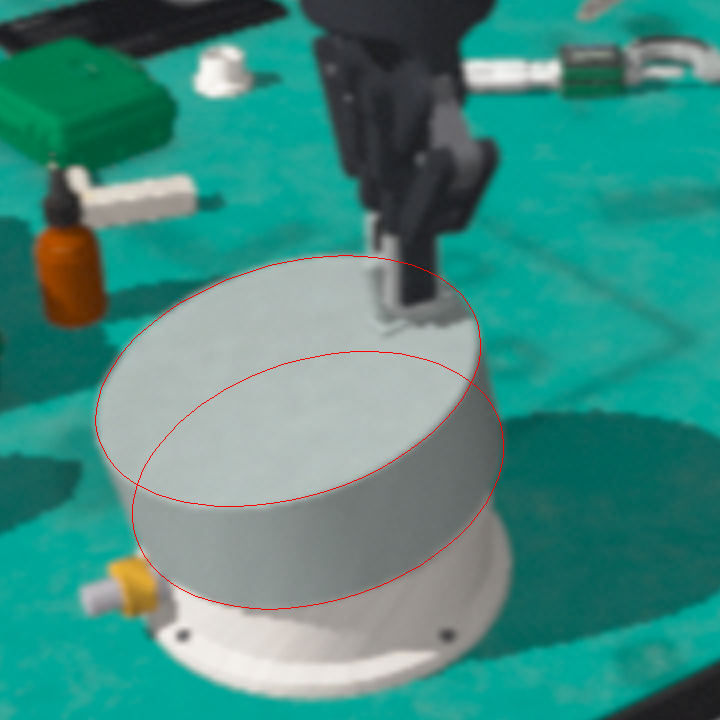

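Emit:
send_rows(
  series=[-0.16,0,-0.15,0,9.15,-0.32,0,-0.3,0,9.15,-0.47,0,-0.44,0,9.15,-0.62,0,-0.6,0,9.15,-0.77,0,-0.75,0,9.15,-0.92,0,-0.9,0,9.15,-1.07,0,-1.06,0,9.15,-1.21,0,-1.21,0,9.15,-1.35,0,-1.37,0,9.15,-1.35,0,-1.37,0,9.15],
)

```text
time_s: 10.43
position: [0.4878, -0.1408, 0.1381]
tool_rot: [1.864, 0.601, -1.863]
ft_force: [0.0, 0.2, -2.5]
finger_gap: 0.0077
```

```bash
python3 q.py "[.005,.0018,.06,.3]" f7.png
```

```text
t 10.43 p [ 0.4878 -0.1408  0.1381] R
 [[ 0.001  0.585 -0.811]
 [-0.    -0.811 -0.585]
 [-1.     0.001 -0.   ]] 
F [ 0.   0.2 -2.5] T [-0.07  0.04 -0.05] gap 0.0077 q [-0.417  0.338  1.816 -0.     0.987  0.529]
dx dy z mm [15.3  1.8 65. ] tilt deg 12.7 far edge [[ 0.5763 -0.0773  0.0564]] tab [[ 0.4866 -0.1414  0.1499]]
229.3125
```

View pics/f7.png

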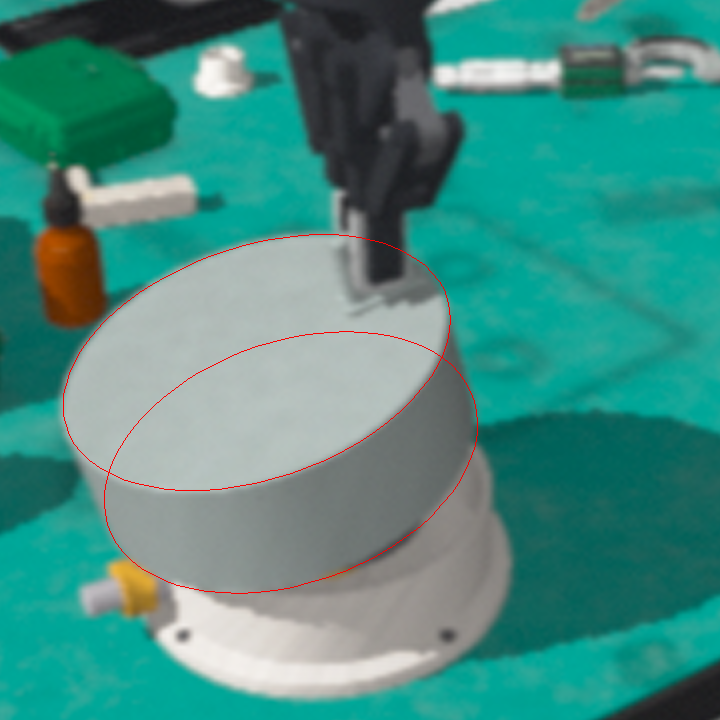

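The lid stuck in the pads at about 12.7° and began to lift off. I'll put the far edge back on the rim and continue the arc with a slightly lighter hold.

Emit:
send_rows(
  series=[0.28,0,0.31,0,9.15,0.58,0,0.62,0,9.15,0.88,0,0.93,0,9.15,1.2,0,1.23,0,9.15,1.37,0,1.37,0,9.15,1.37,0,1.37,0,9.2,1.29,0,1.29,0,9.2,1.2,0,1.22,0,9.2,1.04,0,1.07,0,9.2,0.88,0,0.93,0,9.2],
)

```text
time_s: 11.37
position: [0.48, -0.1462, 0.1293]
tool_rot: [1.864, 0.602, -1.863]
ft_force: [-0.2, 0.3, -2.8]
finger_gap: 0.0081
```

```bash
python3 q.py "[.005,.0018,.054,.24]" f8.png
```

```text
t 11.37 p [ 0.48   -0.1462  0.1293] R
 [[ 0.     0.585 -0.811]
 [-0.    -0.811 -0.585]
 [-1.     0.    -0.   ]] 
F [-0.2  0.3 -2.8] T [-0.05  0.01  0.04] gap 0.0081 q [-0.433  0.343  1.837 -0.     0.962  0.513]
dx dy z mm [ 4.3  1.8 55. ] tilt deg 14.7 far edge [[ 0.567 -0.084  0.044]] tab [[ 0.48   -0.1461  0.1412]]
205.75
```

Emit:
send_rows(
  series=[-0.15,0,-0.15,0,9.2,-0.3,0,-0.3,0,9.2,-0.45,0,-0.46,0,9.2,-0.6,0,-0.62,0,9.2,-0.74,0,-0.77,0,9.2,-0.88,0,-0.93,0,9.2,-0.88,0,-0.93,0,9.2],
)

```text
time_s: 12.05
position: [0.4878, -0.1408, 0.1382]
tool_rot: [1.864, 0.601, -1.863]
ft_force: [0.2, -0.4, -2.7]
finger_gap: 0.0074
```

```bash
python3 q.py "[.005,.0018,.06,.32]" f9.png
```

```text
t 12.05 p [ 0.4878 -0.1408  0.1382] R
 [[ 0.001  0.585 -0.811]
 [-0.    -0.811 -0.585]
 [-1.     0.001 -0.   ]] 
F [ 0.2 -0.4 -2.7] T [0.07 0.04 0.03] gap 0.0074 q [-0.417  0.338  1.816 -0.     0.987  0.529]
dx dy z mm [ 5.6  1.8 60.8] tilt deg 19.2 far edge [[ 0.5672 -0.0838  0.0444]] tab [[ 0.4867 -0.1413  0.1497]]
1076.6875
```

View pics/f9.png

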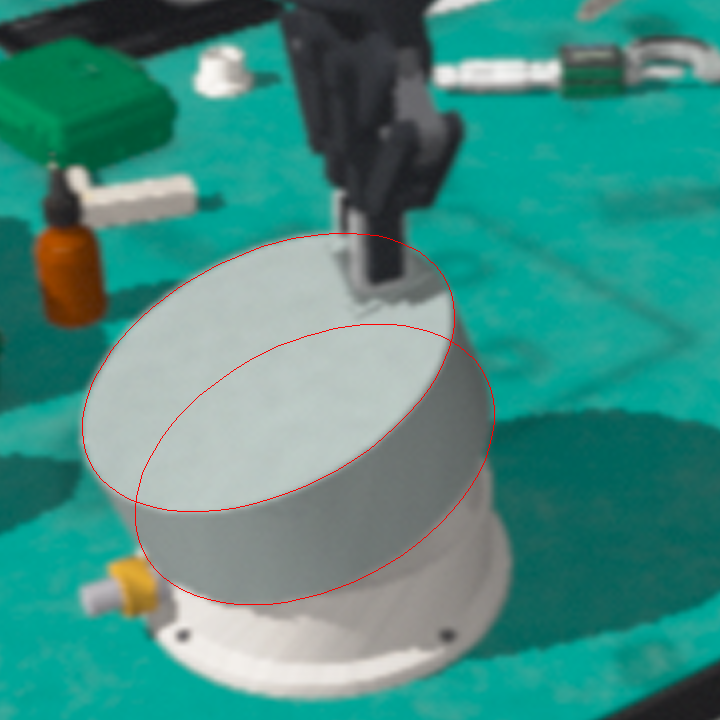

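Tip is 20° with the far edge at the rim (fit 44–45 mm). Now a firm grip and a straight lift.

Emit:
send_rows(
  series=[0,0,0,0,0,0,0,0,0,0,0,0,0,0,0,-0.6,0,0,0,0,-1.6,0,0,0,0,-3,0,0,0,0,-4.8,0,0,0,0,-6.4,0,0,0,0,-7.5,0,0,0,0,-8,0,0,0,0],
)

```text
time_s: 12.98
position: [0.4881, -0.1413, 0.2203]
tool_rot: [1.865, 0.599, -1.861]
ft_force: [0.1, -0.3, -1.0]
finger_gap: 0.007
```

```bash
python3 q.py "[.005,.0018,.14,.32]" g1.png
```

```text
t 12.98 p [ 0.4881 -0.1413  0.2203] R
 [[ 0.003  0.585 -0.811]
 [-0.002 -0.811 -0.585]
 [-1.     0.003 -0.001]] 
F [ 0.1 -0.3 -1. ] T [-0.07  0.05  0.03] gap 0.007 q [-0.418  0.236  1.721 -0.     1.181  0.528]
dx dy z mm [  6.4   1.8 144.6] tilt deg 20.8 far edge [[ 0.5674 -0.0837  0.1262]] tab [[ 0.4894 -0.1394  0.2343]]
1196.0
```

View pics/g1.png

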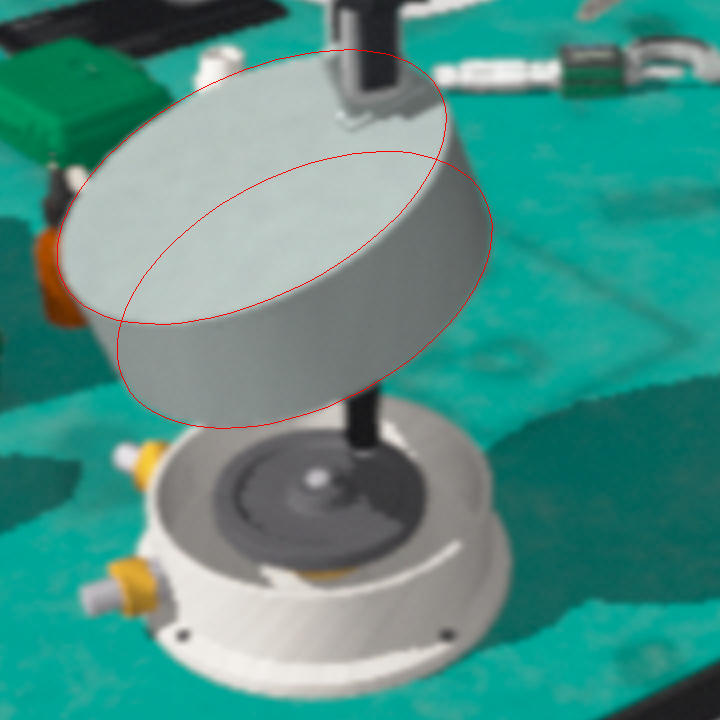

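Lid is off; handwheel and handle are visible (handle at crop (362,420)). Moving to the right.

Emit:
send_rows(
  series=[0,0.5,0.35,0,0,0,1.6,1.15,0,0,0,3.3,2.4,0,0,0,5.4,3.9,0,0,0,7.8,5.6,0,0,0,10.2,7.4,0,0,0,12.4,9,0,0,0,14.1,10.2,0,0,0,15.2,11,0,0,0,15.7,11.35,0,0],
)

```text
time_s: 13.92
position: [0.4864, -0.3373, 0.2169]
tool_rot: [1.864, 0.6, -1.866]
ft_force: [1.3, -0.0, -2.1]
finger_gap: 0.0068
```

Run:
```python
from fit import *
st(); to([.4894,-.3345,.115])
s=read_camera("side");t=read_camera("top")
q,e,m=fit(s,[-.10,-.155,.142,.35],(0,1,2,3)); report(q); print(e)
show(s,q,"g2.png",(310,200)); cv2.imwrite("pics/g2t.png",t["color"][:,:,::-1])
np.save("t_open.npy",t["color"]);np.save("s_open.npy",s["color"])
```

```text
t 13.92 p [ 0.4864 -0.3373  0.2169] R
 [[-0.001  0.583 -0.812]
 [-0.    -0.812 -0.583]
 [-1.    -0.001  0.001]] 
F [ 1.3 -0.  -2.1] T [-0.03  0.   -0.01] gap 0.0068 q [-7.230e-01  3.610e-01  1.546e+00 -1.000e-03  1.236e+00  2.260e-01]
shift [10.19 -0.04 -0.42] tool y ang -0.948 yaw need None
dx dy z mm [-114.1 -171.   133.3] tilt deg 18.0 far edge [[ 0.5704 -0.2938  0.1184]] tab [[ 0.4882 -0.3525  0.2216]]
478.5625
```

View pics/g2.png

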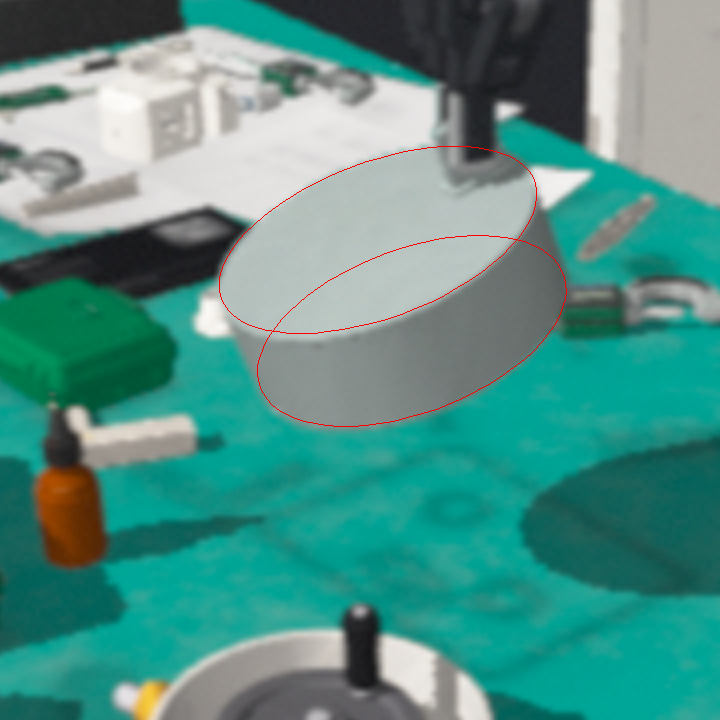

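View pics/g2t.png

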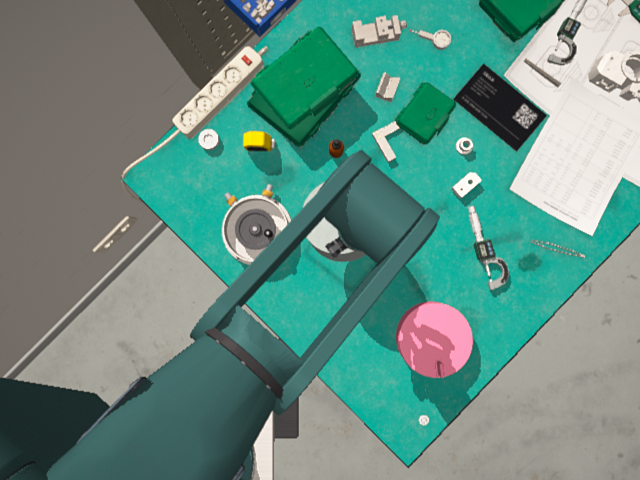

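Emit:
send_rows(
  series=[1,0,-0.1,0,0,2.5,0,-0.2,0,0,4.3,0,-0.3,0,0,6.2,0,-0.3,0,0,8,0,-0.3,0,0,9.4,0,-0.3,0,0,10.4,0,-0.3,0,0,10.9,0,-0.3,0,0,10.9,0,-0.3,0,0],
)

```text
time_s: 14.77
position: [0.4889, -0.3314, 0.1076]
tool_rot: [1.863, 0.605, -1.865]
ft_force: [-0.3, 0.7, -1.9]
finger_gap: 0.0068
```

Run:
```python
from fit import *
st()
s=read_camera("side")
q,e,m=fit(s,[-.107,-.158,.03,.34],(0,1,2,3)); report(q); print(e)
show(s,q,"g3.png",(380,230));
```

```text
t 14.77 p [ 0.4889 -0.3314  0.1076] R
 [[-0.002  0.586 -0.811]
 [ 0.002 -0.811 -0.586]
 [-1.    -0.002  0.001]] 
F [-0.3  0.7 -1.9] T [-0.04  0.12  0.06] gap 0.0068 q [-0.713  0.481  1.659  0.     1.005  0.232]
dx dy z mm [-111.4 -171.1   19.2] tilt deg 20.0 far edge [[ 0.5722 -0.2927  0.0018]] tab [[ 0.493  -0.3493  0.1086]]
891.4375
```

View pics/g3.png

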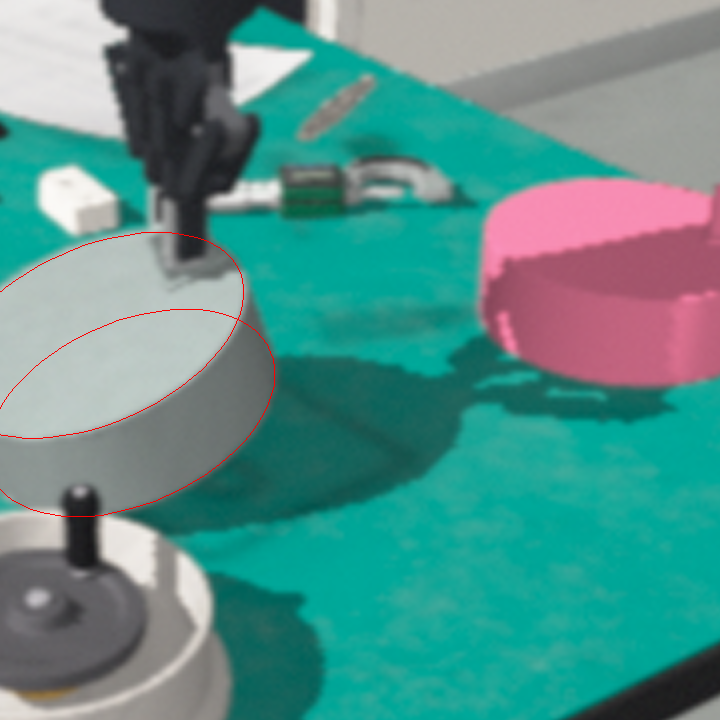

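Emit:
send_rows(
  series=[0.25,0,0,0,0,0.45,0,0,0,0,0.45,0,0,0,9.1,0.45,0,0,0,9.1,0.76,0,0.34,0,9.1,1.08,0,0.68,0,9.1,1.4,0,1.01,0,9.1,1.72,0,1.32,0,9.1,2.06,0,1.63,0,9.1,2.4,0,1.93,0,9.1],
)

```text
time_s: 15.65
position: [0.4736, -0.3448, 0.0846]
tool_rot: [1.864, 0.601, -1.864]
ft_force: [-0.6, -0.8, -0.4]
finger_gap: 0.0079
```

Run:
```python
from fit import *
st()
s=read_camera("side")
q,e,m=fit(s,[-.107,-.16,.015,.2],(0,1,2,3)); report(q); print(e)
show(s,q,"g4.png",(340,230));
```

```text
t 15.65 p [ 0.4736 -0.3448  0.0846] R
 [[ 0.     0.585 -0.811]
 [-0.001 -0.811 -0.585]
 [-1.     0.001  0.   ]] 
F [-0.6 -0.8 -0.4] T [-0.19 -0.1  -0.1 ] gap 0.0079 q [-0.747  0.504  1.691 -0.     0.946  0.2  ]
dx dy z mm [-111.2 -156.3   13.9] tilt deg 11.9 far edge [[ 0.5652 -0.2795  0.0062]] tab [[ 0.4746 -0.3442  0.0983]]
252.5625
```

View pics/g4.png

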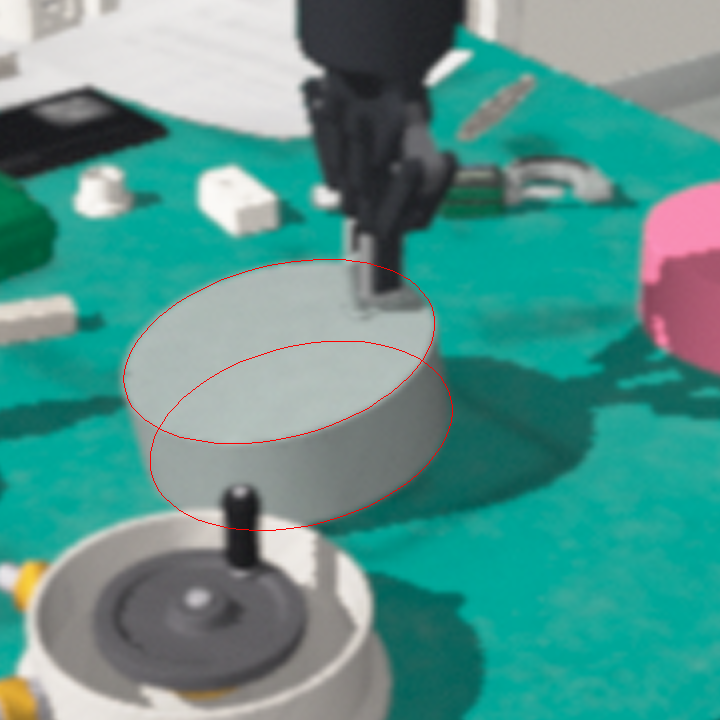

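Emit:
send_rows(
  series=[0.36,0,0.29,0,9.1,0.72,0,0.57,0,9.1,1.09,0,0.84,0,9.1,1.47,0,1.09,0,9.1,1.86,0,1.34,0,9.1,2.15,0,1.5,0,9.1,2.3,0,1.57,0,9.1,2.3,0,1.57,0,9.2,2.3,0,1.57,0,9.2],
)

```text
time_s: 16.45
position: [0.4609, -0.353, 0.0616]
tool_rot: [1.864, 0.603, -1.864]
ft_force: [0.0, 0.4, -1.2]
finger_gap: 0.0079
```

Run:
```python
from fit import *
st()
s=read_camera("side")
q,e,m=fit(s,[-.112,-.156,.002,.02],(0,1,2,3)); report(q); print(e)
show(s,q,"g5.png",(340,230));
```

```text
t 16.45 p [ 0.4609 -0.353   0.0616] R
 [[-0.001  0.585 -0.811]
 [ 0.001 -0.811 -0.585]
 [-1.    -0.001  0.   ]] 
F [ 0.   0.4 -1.2] T [-0.04  0.    0.02] gap 0.0079 q [-0.773  0.531  1.718  0.     0.894  0.173]
dx dy z mm [-117.7 -172.7  -11.4] tilt deg -1.1 far edge [[ 0.5694 -0.2966 -0.0031]] tab [[ 0.4642 -0.3717  0.0615]]
218.0
```

View pics/g5.png

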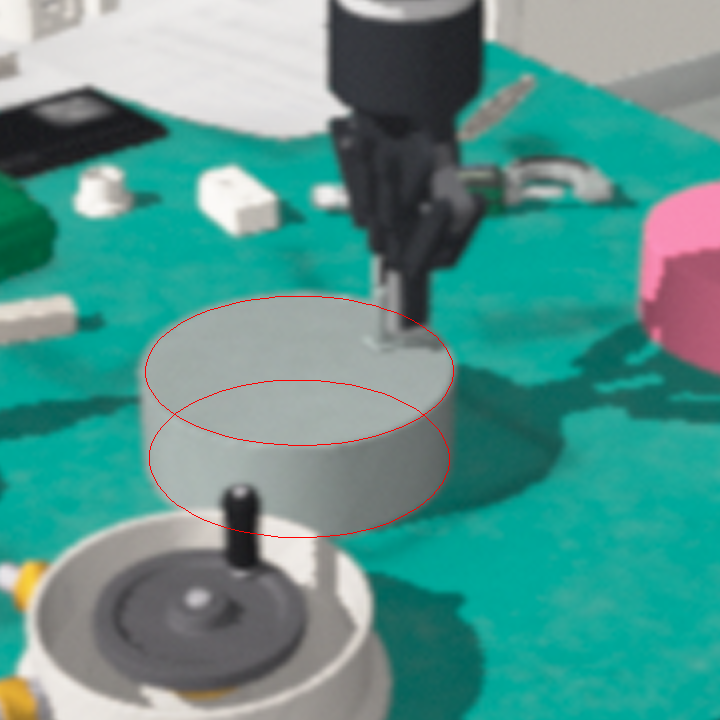

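Emit:
send_rows(
  series=[0.1,0,0,0,9.3,0.1,0,0,0,9.5,0.1,0,0,0,11,0.1,0,0,0,20,0.1,0,0,0,45,0.1,0,0,0,80,0.1,0,0,0,100,0,0,0,0,100,-0.6,0,0,0,100,-1.5,0,0,0,100],
)

```text
time_s: 17.33
position: [0.4606, -0.3528, 0.0767]
tool_rot: [1.863, 0.604, -1.865]
ft_force: [0.2, -0.3, -0.1]
finger_gap: 0.0849
```

Emit:
send_rows(
  series=[-1,0,0,0,100,-3,0,0,0,100,-5.5,0,0,0,100,-8,0,0,0,100,-9.5,0,0,0,100,-10,0,0,0,100],
)

```text
time_s: 17.83
position: [0.4627, -0.3548, 0.1811]
tool_rot: [1.865, 0.596, -1.859]
ft_force: [-0.1, -0.7, 0.7]
finger_gap: 0.0853
```

Run:
```python
from fit import *
st()
s=read_camera("side");t=read_camera("top")
for f in [(0,1),(0,1,2,3)]:
    q,e,m=fit(s,[-.112,-.156,0,0],f); report(q); print(e, lidpts(q,np.zeros((1,3))))
crop(s,310,260,75,5,"h1.png"); cv2.imwrite("pics/h1t.png",t["color"][:,:,::-1])
crop(s,290,310,45,8,"h2.png")
```

```text
t 17.83 p [ 0.4627 -0.3548  0.1811] R
 [[ 0.005  0.585 -0.811]
 [-0.005 -0.811 -0.585]
 [-1.     0.006 -0.001]] 
F [-0.1 -0.7  0.7] T [-0.03  0.04  0.06] gap 0.0853 q [-0.773  0.381  1.612 -0.     1.142  0.173]
dx dy z mm [-111.5 -157.     0. ] tilt deg 0.0 far edge [[ 0.5654 -0.2802  0.007 ]] tab [[ 0.4613 -0.3546  0.074 ]]
332.9375 [[ 0.50845967 -0.3208583   0.        ]]
dx dy z mm [-117.7 -173.5  -12. ] tilt deg -0.6 far edge [[ 0.57   -0.2973 -0.0043]] tab [[ 0.4652 -0.3721  0.0613]]
239.875 [[ 0.51307215 -0.33790189 -0.01203806]]
```

View pics/h1.png

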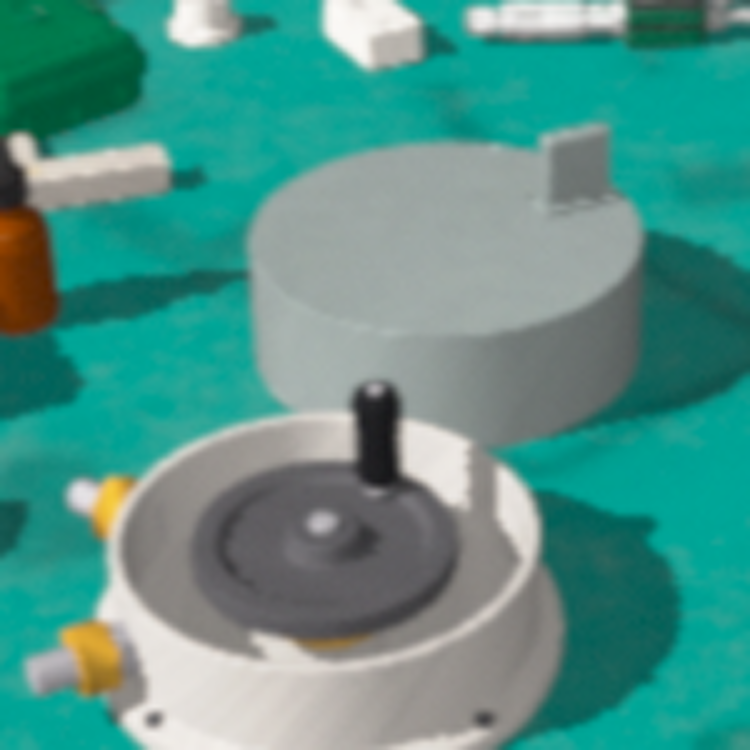

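View pics/h1t.png

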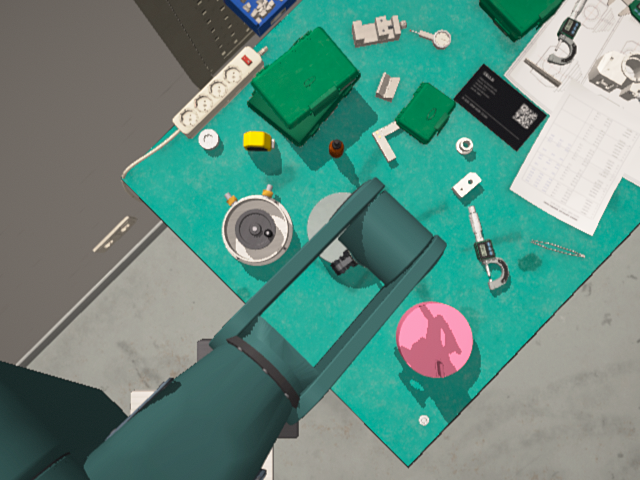

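View pics/h2.png

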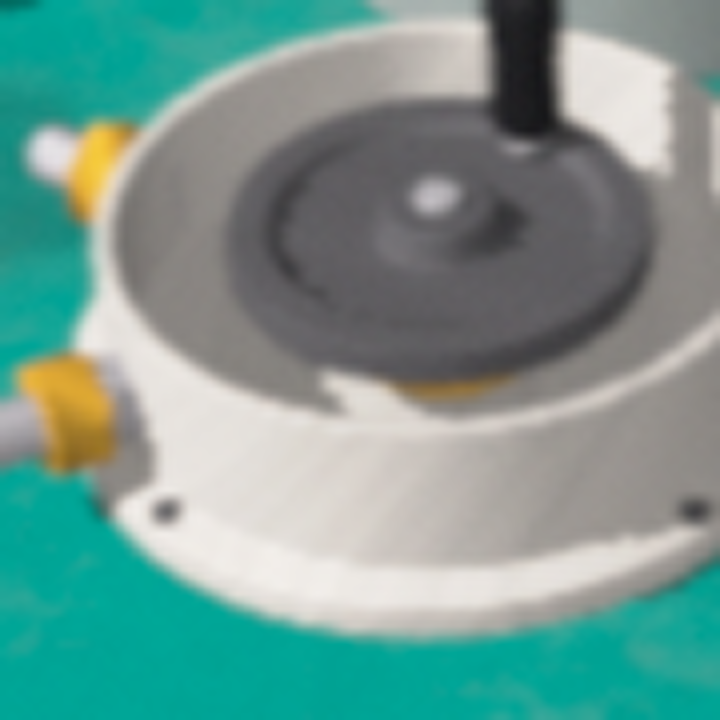

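Run:
```python
from fit import *
s=read_camera("side");t=read_camera("top")
crop(t,258,230,45,9,"h3.png")
f=lambda x,y:(235+x/5,185+y/5)
print("handle side top",ray(s,*f(376,390),.082),"base",ray(s,*f(380,483),.045), "hub?",ray(s,*f(322,520),.05))
# rim overlay for centre guesses
big=cv2.resize(s["color"],None,fx=5,fy=5,interpolation=cv2.INTER_CUBIC); bt=cv2.resize(t["color"],None,fx=9,fy=9,interpolation=cv2.INTER_CUBIC)
c=np.array([.509,-.128])
for z,r in((.045,.072),(.0,.08),(.043,.045)):
    P=np.c_[c[0]+r*np.cos(a),c[1]+r*np.sin(a),np.full(73,z)]
    cv2.polylines(big,[((proj(s,P)+.5)*5).astype(np.int32)],True,(255,0,0))
    cv2.polylines(bt,[((proj(t,P)+.5)*9).astype(np.int32)],True,(255,0,0))
cv2.imwrite("pics/h4.png",big[925:1675,1175:1925,::-1]); cv2.imwrite("pics/h5.png",bt[185*9:275*9,213*9:303*9,::-1][:600])
```

```text
handle side top [ 0.49678114 -0.15537111  0.082     ] base [ 0.49612667 -0.15381685  0.045     ] hub? [ 0.50844034 -0.12278839  0.05      ]
```

View pics/h4.png

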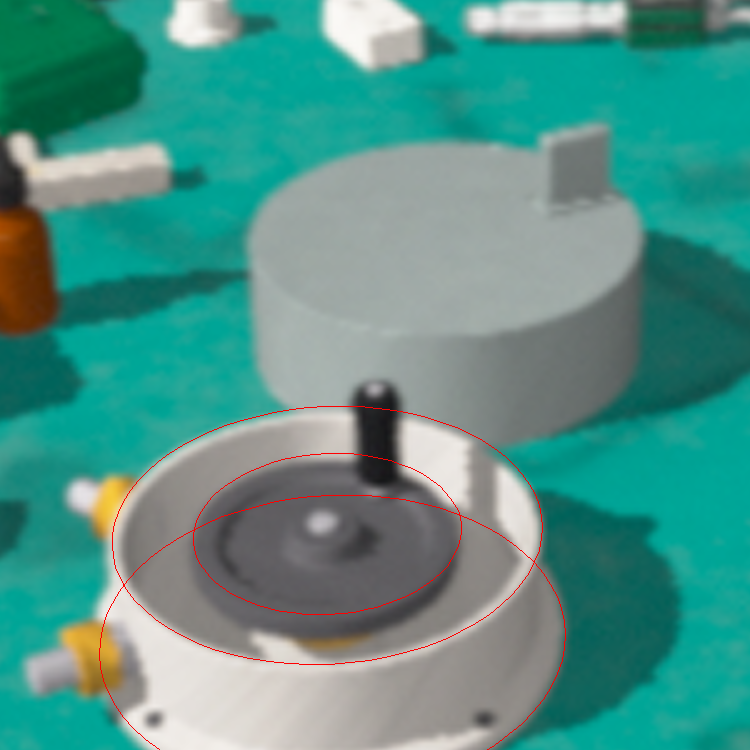

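View pics/h5.png

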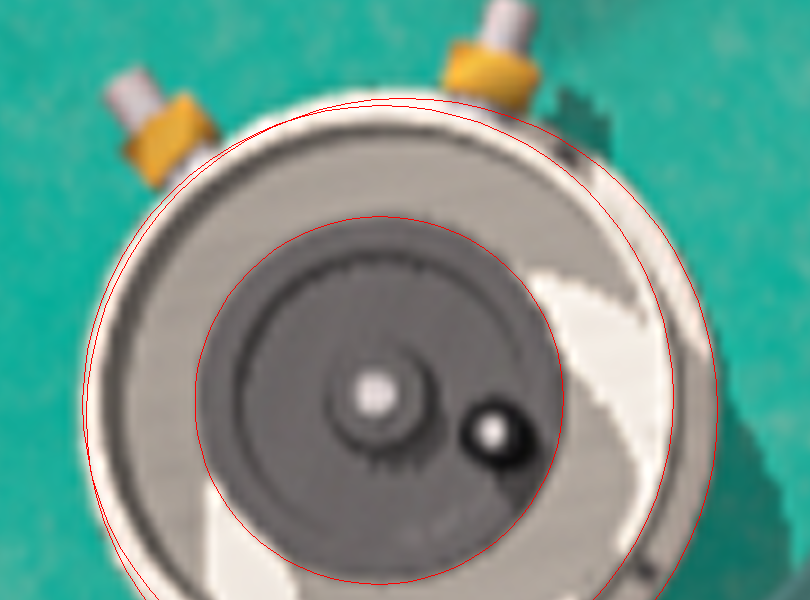

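Run:
```python
from fit import *
t=read_camera("top")
h=ray(t,213+492/9,185+431/9,.082); print(h, ray(t,213+500/9,185+437/9,.065))
for hh in (h,np.array([.4965,-.1548])):
    for c in ([.509,-.128],[.508,-.1265]): d=hh[:2]-c; print(np.hypot(*d),np.arctan2(d[1],d[0]))
to([.4975,-.157,.15])
```

```text
[ 0.49749418 -0.16089926  0.082     ] [ 0.49715567 -0.16095209  0.065     ]
0.03485319116513722 -1.9072294960947185
0.03596777824855665 -1.8672073988936897
0.029571777085592943 -2.0072191965193498
0.03054734030975528 -1.9567737739388722
shift [  2.6  -13.69 -14.46] tool y ang -0.946 yaw need None
```

Emit:
send_rows(
  series=[0,-1,-1,-0.06,100,0.2,-3.5,-3.6,-0.16,100,0.4,-6,-6.3,-0.26,100,0.6,-8.5,-9,-0.37,100,0.8,-10.8,-11.4,-0.47,100,1,-12.6,-13.3,-0.56,100,1,-13.53,-14.25,-0.6,100,1,-13.53,-14.25,-0.6,100,1,-13.53,-14.25,-0.6,100],
)

```text
time_s: 18.83
position: [0.4973, -0.16, 0.1662]
tool_rot: [1.458, 1.026, -1.461]
ft_force: [0.2, -0.1, -0.8]
finger_gap: 0.0857
```

Run:
```python
from fit import *
S=st(); to([.4967,-.1595,.0493],-.35)
s=read_camera("side");t=read_camera("top"); crop(s,315,265,75,5,"i1.png")
M=R.from_rotvec(S['tool_rot']).as_matrix()
print(proj(s,S['position']+M@np.array([[-.013,.043,0],[-.013,-.043,0]]).T[:, :].T[0]),proj(s,S['position']+M@np.array([-.013,-.043,0])))
```

```text
t 18.83 p [ 0.4973 -0.16    0.1662] R
 [[-0.001  0.941 -0.339]
 [-0.    -0.339 -0.941]
 [-1.    -0.001  0.001]] 
F [ 0.2 -0.1 -0.8] T [-0.06  0.02  0.01] gap 0.0857 q [-4.430e-01  3.210e-01  1.754e+00 -1.000e-03  1.068e+00 -9.700e-02]
shift [11.69 -0.06 -0.04] tool y ang -0.346 yaw need 0.004
[[286.8472803  204.32760593]] [[331.92202763 216.45639557]]
```

View pics/i1.png

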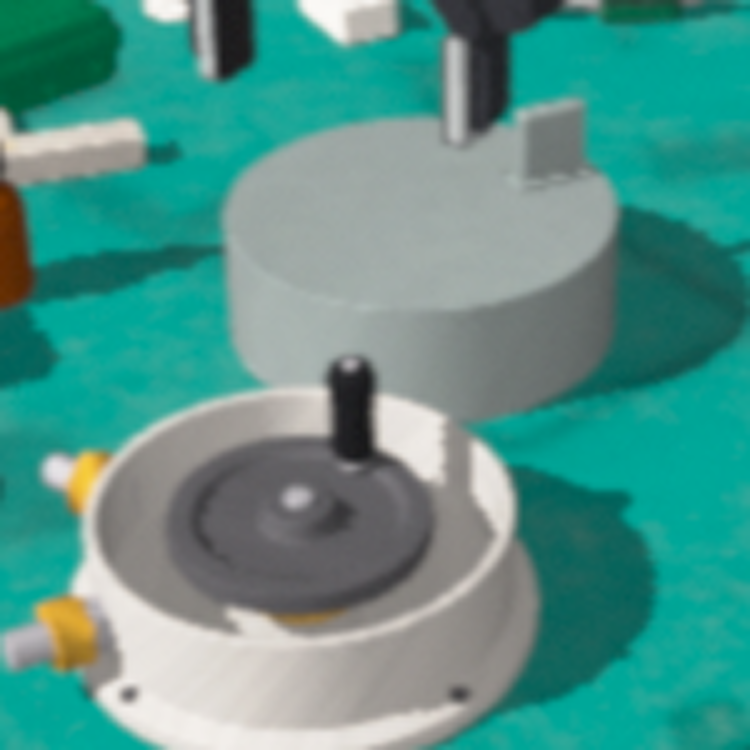

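Emit:
send_rows(
  series=[1,0,0,0,100,3,0,0,0,100,5.5,0,0,0,100,8,0,0,0,100,10,0,0,0,100,11.1,0,0,0,100,11.5,0,0,0,100,11.5,0,0,0,100,11.5,0,0,0,100],
)

```text
time_s: 19.68
position: [0.4976, -0.161, 0.0518]
tool_rot: [1.46, 1.024, -1.46]
ft_force: [0.1, -1.1, 0.7]
finger_gap: 0.0857
```

Run:
```python
from fit import *
S=st()
s=read_camera("side"); crop(s,305,280,55,7,"i2.png")
```

```text
t 19.68 p [ 0.4976 -0.161   0.0518] R
 [[-0.    0.94 -0.34]
 [-0.   -0.34 -0.94]
 [-1.    0.    0.  ]] 
F [ 0.1 -1.1  0.7] T [-0.01  0.04 -0.02] gap 0.0857 q [-0.445  0.486  1.855 -0.     0.801 -0.098]
```

View pics/i2.png

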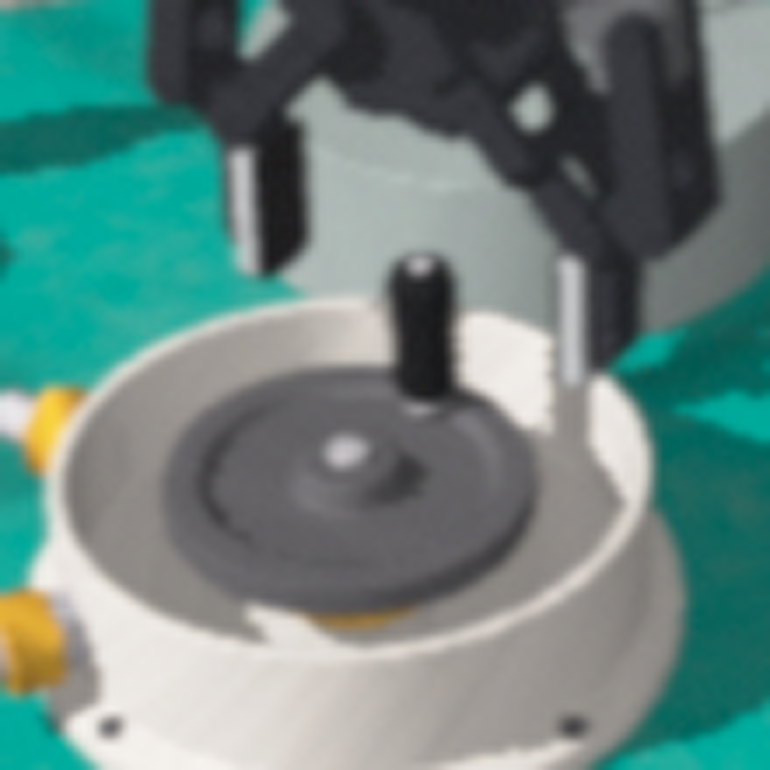

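Emit:
send_rows(
  series=[0,0,0,0,70,0,0,0,0,45,0,0,0,0,28,0,0,0,0,20,0,0,0,0,10,0,0,0,0,0,0,0,0,0,0,0,0,0,0,0,0,0,0,0,0],
)

```text
time_s: 20.48
position: [0.4976, -0.1603, 0.0522]
tool_rot: [1.459, 1.025, -1.459]
ft_force: [-1.7, 0.8, 6.5]
finger_gap: 0.0144
```

Run:
```python
from fit import *
S=st()
s=read_camera("side"); crop(s,305,280,55,7,"i3.png")
```

```text
t 20.48 p [ 0.4976 -0.1603  0.0522] R
 [[ 0.     0.941 -0.339]
 [-0.    -0.339 -0.941]
 [-1.     0.     0.   ]] 
F [-1.7  0.8  6.5] T [ 0.12  0.16 -0.03] gap 0.0144 q [-0.444  0.485  1.856 -0.     0.801 -0.098]
```

View pics/i3.png

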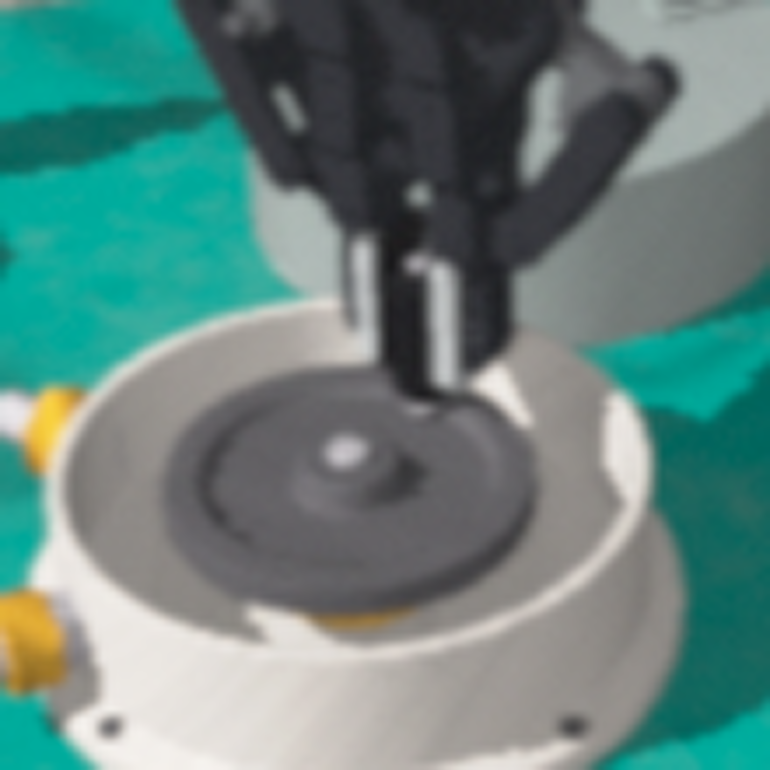

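Emit:
send_rows(
  series=[0,-0.44,-0.03,0,0,0,-0.88,-0.116,0,0,0,-1.7,-0.456,0,0,0,-2.404,-0.996,0,0,0,-2.944,-1.7,0,0,0,-2.944,-1.7,0,0,0,-2.944,-1.7,0,0],
)

```text
time_s: 21.12
position: [0.475, -0.1334, 0.0522]
tool_rot: [1.46, 1.026, -1.459]
ft_force: [-0.6, 2.5, 8.3]
finger_gap: 0.0143
```

```bash
cat > c.py <<'E'
from fit import *
import sys
S=st(); d=S['position'][:2]-np.array([.5085,-.1278]); print("r",np.hypot(*d).round(4),"bearing",np.degrees(np.arctan2(d[1],d[0])).round(1))
b=np.arctan2(d[1],d[0]); F=S['ft_force'][:2]; print("F rad,tan(ccw+)",(F@[np.cos(b),np.sin(b)]).round(1),(F@[-np.sin(b),np.cos(b)]).round(1))
if len(sys.argv)>1:
    s=read_camera("side"); crop(s,305,280,55,7,sys.argv[1])
E
python3 c.py i4.png
```

```text
t 21.12 p [ 0.475  -0.1334  0.0522] R
 [[-0.     0.941 -0.339]
 [ 0.001 -0.339 -0.941]
 [-1.    -0.001 -0.001]] 
F [-0.6  2.5  8.3] T [0.42 0.03 0.  ] gap 0.0143 q [-4.14e-01  4.56e-01  1.92e+00  1.00e-03  7.67e-01 -6.90e-02]
r 0.034 bearing -170.5
F rad,tan(ccw+) 0.2 -2.5
```

View pics/i4.png

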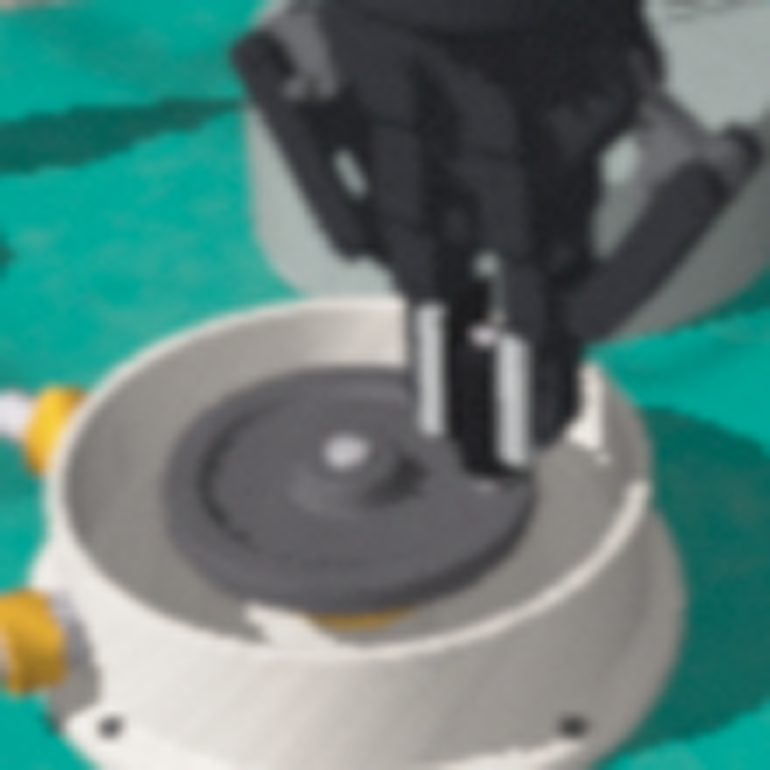

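Run:
```python
import numpy as np
Y=lambda s:-3.4*np.sin(np.radians(s)); Z=lambda s:3.4*(np.cos(np.radians(s))-1)
s=60
while s<325:
    n=s+12 if s>=84 else s+24
    k=[s+(n-s)*j/3 for j in(1,2,3)]
    print(s,"->",n,", ".join(f"0, {Y(x)-Y(s):.2f}, {Z(x)-Z(s):.2f}, 0, 0" for x in k)); s=n
```

```text
60 -> 84 0, -0.21, -0.43, 0, 0, 0, -0.35, -0.88, 0, 0, 0, -0.44, -1.34, 0, 0
84 -> 96 0, -0.02, -0.24, 0, 0, 0, -0.02, -0.47, 0, 0, 0, 0.00, -0.71, 0, 0
96 -> 108 0, 0.03, -0.24, 0, 0, 0, 0.08, -0.47, 0, 0, 0, 0.15, -0.70, 0, 0
108 -> 120 0, 0.08, -0.22, 0, 0, 0, 0.18, -0.44, 0, 0, 0, 0.29, -0.65, 0, 0
120 -> 132 0, 0.13, -0.20, 0, 0, 0, 0.27, -0.39, 0, 0, 0, 0.42, -0.58, 0, 0
132 -> 144 0, 0.16, -0.17, 0, 0, 0, 0.34, -0.33, 0, 0, 0, 0.53, -0.48, 0, 0
144 -> 156 0, 0.20, -0.13, 0, 0, 0, 0.40, -0.25, 0, 0, 0, 0.62, -0.36, 0, 0
156 -> 168 0, 0.22, -0.09, 0, 0, 0, 0.45, -0.16, 0, 0, 0, 0.68, -0.22, 0, 0
168 -> 180 0, 0.23, -0.04, 0, 0, 0, 0.47, -0.07, 0, 0, 0, 0.71, -0.07, 0, 0
180 -> 192 0, 0.24, 0.01, 0, 0, 0, 0.47, 0.03, 0, 0, 0, 0.71, 0.07, 0, 0
192 -> 204 0, 0.23, 0.06, 0, 0, 0, 0.46, 0.13, 0, 0, 0, 0.68, 0.22, 0, 0
204 -> 216 0, 0.21, 0.10, 0, 0, 0, 0.42, 0.22, 0, 0, 0, 0.62, 0.36, 0, 0
216 -> 228 0, 0.19, 0.15, 0, 0, 0, 0.36, 0.30, 0, 0, 0, 0.53, 0.48, 0, 0
228 -> 240 0, 0.15, 0.18, 0, 0, 0, 0.29, 0.37, 0, 0, 0, 0.42, 0.58, 0, 0
240 -> 252 0, 0.11, 0.21, 0, 0, 0, 0.21, 0.43, 0, 0, 0, 0.29, 0.65, 0, 0
252 -> 264 0, 0.07, 0.23, 0, 0, 0, 0.11, 0.46, 0, 0, 0, 0.15, 0.70, 0, 0
264 -> 276 0, 0.02, 0.24, 0, 0, 0, 0.02, 0.47, 0, 0, 0, 0.00, 0.71, 0, 0
276 -> 288 0, -0.03, 0.24, 0, 0, 0, -0.08, 0.47, 0, 0, 0, -0.15, 0.70, 0, 0
288 -> 300 0, -0.08, 0.22, 0, 0, 0, -0.18, 0.44, 0, 0, 0, -0.29, 0.65, 0, 0
300 -> 312 0, -0.13, 0.20, 0, 0, 0, -0.27, 0.39, 0, 0, 0, -0.42, 0.58, 0, 0
312 -> 324 0, -0.16, 0.17, 0, 0, 0, -0.34, 0.33, 0, 0, 0, -0.53, 0.48, 0, 0
324 -> 336 0, -0.20, 0.13, 0, 0, 0, -0.40, 0.25, 0, 0, 0, -0.62, 0.36, 0, 0
```

Emit:
send_rows(
  series=[0,-0.21,-0.43,0,0,0,-0.35,-0.88,0,0,0,-0.44,-1.34,0,0],
)

```text
time_s: 21.42
position: [0.4754, -0.1204, 0.0522]
tool_rot: [1.458, 1.025, -1.46]
ft_force: [-0.7, -2.7, 6.8]
finger_gap: 0.0143
```

Emit:
send_rows(
  series=[0,-0.02,-0.24,0,0,0,-0.02,-0.47,0,0,0,0.0,-0.71,0,0],
)

```text
time_s: 21.67
position: [0.4778, -0.1135, 0.0522]
tool_rot: [1.458, 1.026, -1.46]
ft_force: [-2.4, -2.2, 8.0]
finger_gap: 0.0141
```

Emit:
send_rows(
  series=[0,0.03,-0.24,0,0,0,0.08,-0.47,0,0,0,0.15,-0.7,0,0],
)

```text
time_s: 21.92
position: [0.4815, -0.1075, 0.0522]
tool_rot: [1.458, 1.026, -1.46]
ft_force: [-1.9, -2.6, 8.7]
finger_gap: 0.014
```

Emit:
send_rows(
  series=[0,0.08,-0.22,0,0,0,0.18,-0.44,0,0,0,0.29,-0.65,0,0],
)

```text
time_s: 22.17
position: [0.4863, -0.1023, 0.0522]
tool_rot: [1.458, 1.026, -1.46]
ft_force: [-1.7, -2.0, 8.2]
finger_gap: 0.0144
```

Emit:
send_rows(
  series=[0,0.13,-0.2,0,0,0,0.27,-0.39,0,0,0,0.42,-0.58,0,0],
)

```text
time_s: 22.42
position: [0.4921, -0.0982, 0.0521]
tool_rot: [1.458, 1.026, -1.46]
ft_force: [-2.3, -2.3, 8.4]
finger_gap: 0.014
```

Emit:
send_rows(
  series=[0,0.16,-0.17,0,0,0,0.34,-0.33,0,0,0,0.53,-0.48,0,0],
)

```text
time_s: 22.67
position: [0.4987, -0.0954, 0.0522]
tool_rot: [1.458, 1.026, -1.46]
ft_force: [-2.7, -1.6, 9.3]
finger_gap: 0.0141
```

Emit:
send_rows(
  series=[0,0.2,-0.13,0,0,0,0.4,-0.25,0,0,0,0.62,-0.36,0,0],
)

```text
time_s: 22.92
position: [0.5055, -0.0941, 0.0521]
tool_rot: [1.458, 1.027, -1.461]
ft_force: [-3.1, -2.3, 9.7]
finger_gap: 0.0138
```

Emit:
send_rows(
  series=[0,0.22,-0.09,0,0,0,0.45,-0.16,0,0,0,0.68,-0.22,0,0],
)

```text
time_s: 23.17
position: [0.5126, -0.0942, 0.0522]
tool_rot: [1.458, 1.027, -1.461]
ft_force: [-3.5, -1.2, 9.6]
finger_gap: 0.0139
```

Emit:
send_rows(
  series=[0,0.23,-0.04,0,0,0,0.47,-0.07,0,0,0,0.71,-0.07,0,0],
)

```text
time_s: 23.42
position: [0.5194, -0.0958, 0.0521]
tool_rot: [1.458, 1.027, -1.461]
ft_force: [-3.5, 1.0, 10.3]
finger_gap: 0.0144
```

Emit:
send_rows(
  series=[0,0.24,0.01,0,0,0,0.47,0.03,0,0,0,0.71,0.07,0,0],
)

```text
time_s: 23.67
position: [0.5259, -0.0987, 0.0522]
tool_rot: [1.459, 1.027, -1.461]
ft_force: [-3.5, 0.6, 9.7]
finger_gap: 0.0144
```

Emit:
send_rows(
  series=[0,0.23,0.06,0,0,0,0.46,0.13,0,0,0,0.68,0.22,0,0],
)

```text
time_s: 23.92
position: [0.5316, -0.103, 0.0521]
tool_rot: [1.459, 1.027, -1.461]
ft_force: [-1.3, 2.8, 8.7]
finger_gap: 0.0142
```

Emit:
send_rows(
  series=[0,0.21,0.1,0,0,0,0.42,0.22,0,0,0,0.62,0.36,0,0],
)

```text
time_s: 24.17
position: [0.5363, -0.1084, 0.0522]
tool_rot: [1.459, 1.027, -1.461]
ft_force: [-2.1, 1.7, 8.2]
finger_gap: 0.0142
```

Emit:
send_rows(
  series=[0,0.19,0.15,0,0,0,0.36,0.3,0,0,0,0.53,0.48,0,0],
)

```text
time_s: 24.42
position: [0.5399, -0.1146, 0.0522]
tool_rot: [1.459, 1.027, -1.46]
ft_force: [-2.3, 2.3, 8.4]
finger_gap: 0.0145
```

Emit:
send_rows(
  series=[0,0.15,0.18,0,0,0,0.29,0.37,0,0,0,0.42,0.58,0,0],
)

```text
time_s: 24.67
position: [0.542, -0.1215, 0.0522]
tool_rot: [1.46, 1.027, -1.46]
ft_force: [-1.5, 2.6, 8.4]
finger_gap: 0.0141
```

Emit:
send_rows(
  series=[0,0.11,0.21,0,0,0,0.21,0.43,0,0,0,0.29,0.65,0,0],
)

```text
time_s: 24.92
position: [0.5418, -0.1223, 0.0521]
tool_rot: [1.469, 1.034, -1.461]
ft_force: [3.7, 36.4, 15.9]
finger_gap: 0.0143
```

```bash
python3 - <<'E'
import numpy as np
from scipy.optimize import least_squares
P=np.array([[.4976,-.1603],[.475,-.1334],[.4754,-.1204],[.4778,-.1135],[.4815,-.1075],[.4863,-.1023],[.4921,-.0982],[.4987,-.0954],[.5055,-.0941],[.5126,-.0942],[.5194,-.0958],[.5259,-.0987],[.5316,-.103],[.5363,-.1084],[.5399,-.1146],[.542,-.1215]])
r=least_squares(lambda v:np.hypot(*(P-v[:2]).T)-v[2],[.508,-.128,.034]); print(r.x,np.abs(r.fun).max())
c=r.x[:2]; print(np.degrees(np.unwrap(np.arctan2(*(P-c).T[::-1]))).round(1), np.degrees(np.arctan2(-.1223-c[1],.5418-c[0])))
E
python3 c.py
```

```text
[ 0.50857979 -0.12803492  0.03404431] 7.46115456633778e-05
[-108.8 -170.9 -193.  -205.3 -217.2 -229.1 -241.1 -253.2 -264.8 -276.8
 -288.6 -300.6 -312.6 -324.7 -336.8 -348.9] 9.794631504523556
t 24.92 p [ 0.5418 -0.1223  0.0521] R
 [[-0.002  0.939 -0.343]
 [ 0.012 -0.343 -0.939]
 [-1.    -0.006 -0.01 ]] 
F [ 3.7 36.4 15.9] T [ 5.99 -0.77  0.01] gap 0.0143 q [-0.353  0.52   1.778  0.013  0.85  -0.012]
r 0.0338 bearing 9.3
F rad,tan(ccw+) 9.6 35.3
```

Emit:
send_rows(
  series=[0,-0.12,-0.27,0,0,0,-0.232,-0.545,0,0,0,-0.232,-0.545,0,0,0,-0.232,-0.545,0,0],
)

```text
time_s: 25.25
position: [0.5419, -0.1216, 0.0521]
tool_rot: [1.46, 1.028, -1.46]
ft_force: [-1.5, 6.2, 8.7]
finger_gap: 0.0142
```

```bash
sed -i 's/\[.5085,-.1278\]/[.50858,-.12803]/' c.py; python3 c.py j1.png
```

```text
t 25.25 p [ 0.5419 -0.1216  0.0521] R
 [[-0.002  0.941 -0.339]
 [ 0.003 -0.339 -0.941]
 [-1.    -0.002 -0.002]] 
F [-1.5  6.2  8.7] T [ 1.    0.15 -0.04] gap 0.0142 q [-0.346  0.519  1.78   0.002  0.845 -0.002]
r 0.034 bearing 11.0
F rad,tan(ccw+) -0.3 6.4
```

Run:
```python
import numpy as np
Y=lambda s:-3.4*np.sin(np.radians(s)); Z=lambda s:3.4*(np.cos(np.radians(s))-1)
seq=[238,230]+list(range(215,-461,-15))+[-468,-475,-478,-478]
s=242
while seq:
    k,seq=seq[:10],seq[10:]
    print(s,"->",k[-1],"["+", ".join(f"0, {Y(x)-Y(s):.2f}, {Z(x)-Z(s):.2f}, 0, 0" for x in k)+"]"); s=k[-1]
```

```text
242 -> 110 [0, -0.12, -0.21, 0, 0, 0, -0.40, -0.59, 0, 0, 0, -1.05, -1.19, 0, 0, 0, -1.84, -1.60, 0, 0, 0, -2.71, -1.79, 0, 0, 0, -3.59, -1.75, 0, 0, 0, -4.44, -1.49, 0, 0, 0, -5.19, -1.01, 0, 0, 0, -5.79, -0.35, 0, 0, 0, -6.20, 0.43, 0, 0]
110 -> -40 [0, -0.19, 0.87, 0, 0, 0, -0.15, 1.75, 0, 0, 0, 0.11, 2.60, 0, 0, 0, 0.59, 3.35, 0, 0, 0, 1.24, 3.95, 0, 0, 0, 2.03, 4.36, 0, 0, 0, 2.90, 4.55, 0, 0, 0, 3.79, 4.51, 0, 0, 0, 4.63, 4.24, 0, 0, 0, 5.38, 3.77, 0, 0]
-40 -> -190 [0, 0.60, -0.65, 0, 0, 0, 1.01, -1.44, 0, 0, 0, 1.20, -2.31, 0, 0, 0, 1.16, -3.19, 0, 0, 0, 0.90, -4.04, 0, 0, 0, 0.42, -4.79, 0, 0, 0, -0.24, -5.39, 0, 0, 0, -1.02, -5.80, 0, 0, 0, -1.89, -5.99, 0, 0, 0, -2.78, -5.95, 0, 0]
-190 -> -340 [0, -0.85, 0.27, 0, 0, 0, -1.60, 0.74, 0, 0, 0, -2.19, 1.40, 0, 0, 0, -2.60, 2.19, 0, 0, 0, -2.80, 3.05, 0, 0, 0, -2.76, 3.94, 0, 0, 0, -2.49, 4.79, 0, 0, 0, -2.01, 5.53, 0, 0, 0, -1.36, 6.13, 0, 0, 0, -0.57, 6.54, 0, 0]
-340 -> -475 [0, 0.87, 0.19, 0, 0, 0, 1.75, 0.15, 0, 0, 0, 2.60, -0.11, 0, 0, 0, 3.35, -0.59, 0, 0, 0, 3.95, -1.24, 0, 0, 0, 4.36, -2.03, 0, 0, 0, 4.55, -2.90, 0, 0, 0, 4.51, -3.79, 0, 0, 0, 4.40, -4.25, 0, 0, 0, 4.24, -4.63, 0, 0]
-475 -> -478 [0, -0.08, -0.16, 0, 0, 0, -0.08, -0.16, 0, 0]
```

Emit:
send_rows(
  series=[0,-0.12,-0.21,0,0,0,-0.4,-0.59,0,0,0,-1.05,-1.19,0,0,0,-1.84,-1.6,0,0,0,-2.71,-1.79,0,0,0,-3.59,-1.75,0,0,0,-4.44,-1.49,0,0,0,-5.19,-1.01,0,0,0,-5.79,-0.35,0,0,0,-6.2,0.43,0,0],
)

```text
time_s: 26.13
position: [0.4826, -0.1059, 0.0522]
tool_rot: [1.461, 1.025, -1.458]
ft_force: [5.0, -0.3, 5.8]
finger_gap: 0.0145
```

```bash
python3 c.py j2.png
```

```text
t 26.13 p [ 0.4826 -0.1059  0.0522] R
 [[ 0.001  0.941 -0.339]
 [ 0.001 -0.339 -0.941]
 [-1.     0.    -0.001]] 
F [ 5.  -0.3  5.8] T [ 0.14 -0.92 -0.05] gap 0.0145 q [-0.357  0.456  1.919  0.002  0.766 -0.012]
r 0.0341 bearing 139.7
F rad,tan(ccw+) -4.0 -3.0
```

View pics/j2.png

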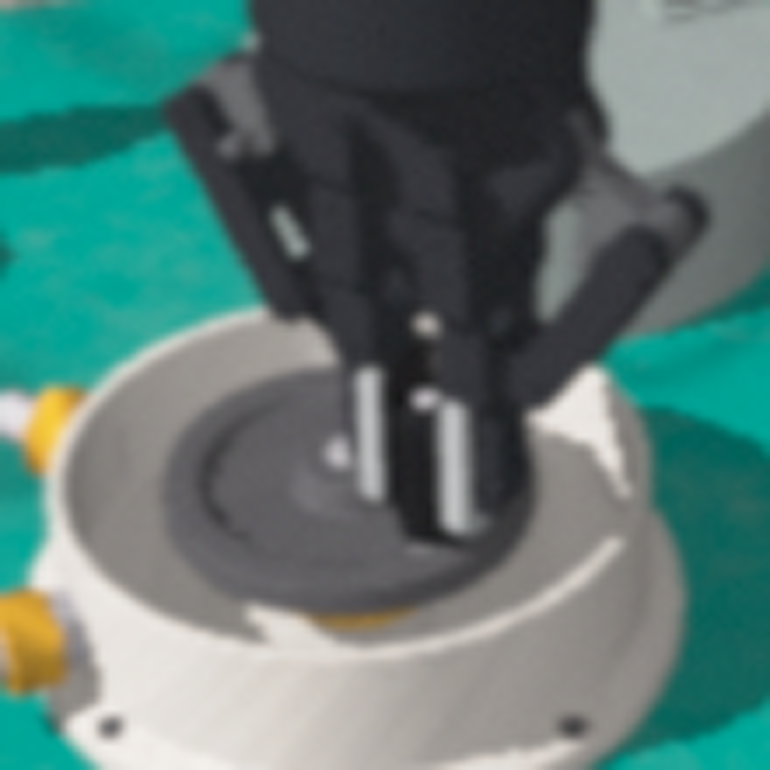

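The handle follows (crop 420,460), with forces around 5 N. Continuing.

Emit:
send_rows(
  series=[0,-0.19,0.87,0,0,0,-0.15,1.75,0,0,0,0.11,2.6,0,0,0,0.59,3.35,0,0,0,1.24,3.95,0,0,0,2.03,4.36,0,0,0,2.9,4.55,0,0,0,3.79,4.51,0,0,0,4.63,4.24,0,0,0,5.38,3.77,0,0],
)

```text
time_s: 27.02
position: [0.5187, -0.1605, 0.0521]
tool_rot: [1.457, 1.028, -1.463]
ft_force: [-3.9, -1.6, 11.9]
finger_gap: 0.0144
```

```bash
python3 c.py
```

```text
t 27.02 p [ 0.5187 -0.1605  0.0521] R
 [[-0.004  0.941 -0.339]
 [ 0.    -0.339 -0.941]
 [-1.    -0.004  0.001]] 
F [-3.9 -1.6 11.9] T [-0.13  0.55  0.01] gap 0.0144 q [-0.426  0.507  1.807 -0.002  0.831 -0.079]
r 0.034 bearing -72.7
F rad,tan(ccw+) 0.3 -4.2
```

Emit:
send_rows(
  series=[0,0.6,-0.65,0,0,0,1.01,-1.44,0,0,0,1.2,-2.31,0,0,0,1.16,-3.19,0,0,0,0.9,-4.04,0,0,0,0.42,-4.79,0,0,0,-0.24,-5.39,0,0,0,-1.02,-5.8,0,0,0,-1.89,-5.99,0,0,0,-2.78,-5.95,0,0],
)

```text
time_s: 27.85
position: [0.5152, -0.0946, 0.0522]
tool_rot: [1.46, 1.024, -1.458]
ft_force: [3.8, -2.8, 4.1]
finger_gap: 0.0142
```

```bash
python3 c.py
```

```text
t 27.85 p [ 0.5152 -0.0946  0.0522] R
 [[ 0.002  0.941 -0.339]
 [-0.    -0.339 -0.941]
 [-1.     0.002 -0.001]] 
F [ 3.8 -2.8  4.1] T [-0.44 -0.64  0.02] gap 0.0142 q [-3.140e-01  4.850e-01  1.854e+00  1.000e-03  8.000e-01  3.200e-02]
r 0.0341 bearing 78.7
F rad,tan(ccw+) -2.0 -4.3
```

Emit:
send_rows(
  series=[0,-0.85,0.27,0,0,0,-1.6,0.74,0,0,0,-2.19,1.4,0,0,0,-2.6,2.19,0,0,0,-2.8,3.05,0,0,0,-2.76,3.94,0,0,0,-2.49,4.79,0,0,0,-2.01,5.53,0,0,0,-1.36,6.13,0,0,0,-0.57,6.54,0,0],
)

```text
time_s: 28.68
position: [0.4854, -0.1531, 0.0521]
tool_rot: [1.461, 1.029, -1.462]
ft_force: [1.0, 6.8, 13.7]
finger_gap: 0.0143
```

```bash
python3 c.py
```

```text
t 28.68 p [ 0.4854 -0.1531  0.0521] R
 [[-0.003  0.94  -0.34 ]
 [ 0.003 -0.34  -0.94 ]
 [-1.    -0.004 -0.002]] 
F [ 1.   6.8 13.7] T [ 1.19 -0.31 -0.01] gap 0.0143 q [-0.443  0.473  1.883  0.002  0.789 -0.097]
r 0.0342 bearing -132.8
F rad,tan(ccw+) -5.7 -3.9
```

Emit:
send_rows(
  series=[0,0.87,0.19,0,0,0,1.75,0.15,0,0,0,2.6,-0.11,0,0,0,3.35,-0.59,0,0,0,3.95,-1.24,0,0,0,4.36,-2.03,0,0,0,4.55,-2.9,0,0,0,4.51,-3.79,0,0,0,4.4,-4.25,0,0,0,4.24,-4.63,0,0],
)

```text
time_s: 29.52
position: [0.5424, -0.1254, 0.0522]
tool_rot: [1.459, 1.025, -1.46]
ft_force: [1.2, -3.0, 7.8]
finger_gap: 0.0141
```

Emit:
send_rows(
  series=[0,0,0,0,0,0,0,0,0,0],
)

```text
time_s: 29.68
position: [0.5423, -0.1247, 0.0522]
tool_rot: [1.46, 1.026, -1.459]
ft_force: [2.3, 0.8, 8.6]
finger_gap: 0.0143
```

```bash
python3 c.py j3.png
```

```text
t 29.68 p [ 0.5423 -0.1247  0.0522] R
 [[-0.     0.941 -0.339]
 [ 0.001 -0.339 -0.941]
 [-1.    -0.001 -0.001]] 
F [2.3 0.8 8.6] T [ 0.21 -0.37 -0.05] gap 0.0143 q [-3.510e-01  5.190e-01  1.779e+00  1.000e-03  8.440e-01 -5.000e-03]
r 0.0339 bearing 5.6
F rad,tan(ccw+) 2.4 0.6
```

Emit:
send_rows(
  series=[0,-0.05,-0.1,0,0,0,-0.1,-0.19,0,0,0,-0.154,-0.287,0,0,0,-0.154,-0.287,0,0,0,-0.154,-0.287,0,0,0,-0.154,-0.287,0,0],
)

```text
time_s: 30.23
position: [0.542, -0.1222, 0.0522]
tool_rot: [1.46, 1.025, -1.46]
ft_force: [2.5, -1.2, 6.5]
finger_gap: 0.0143
```

```bash
python3 c.py j4.png
```

```text
t 30.23 p [ 0.542  -0.1222  0.0522] R
 [[-0.     0.941 -0.339]
 [ 0.    -0.339 -0.941]
 [-1.    -0.    -0.   ]] 
F [ 2.5 -1.2  6.5] T [-0.21 -0.3   0.01] gap 0.0143 q [-0.346  0.518  1.782  0.     0.842  0.   ]
r 0.0339 bearing 9.9
F rad,tan(ccw+) 2.2 -1.6
```

```bash
python3 -c "
import cv2,numpy as np
a=cv2.imread('pics/j1.png');b=cv2.imread('pics/j4.png');print(a.shape,np.abs(a.astype(int)-b).mean())
cv2.imwrite('pics/j5.png',cv2.resize(np.hstack([a,b]),(800,400)))"
```

```text
(770, 770, 3) 1.1408466857817507
```

View pics/j5.png

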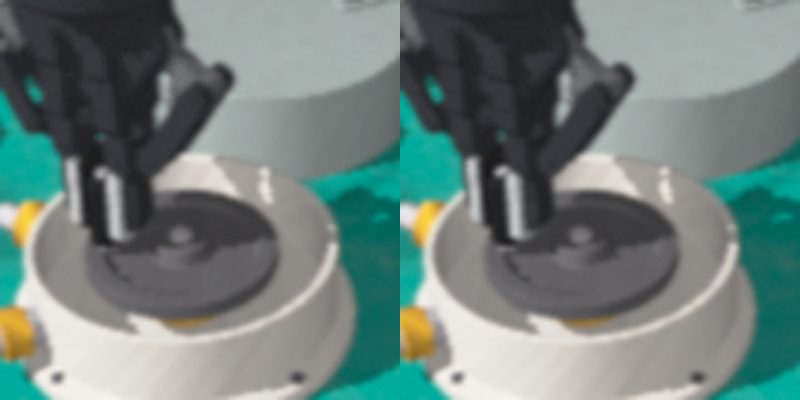

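Emit:
send_rows(
  series=[0,-0.04,-0.07,0,0,0,-0.04,-0.07,0,0,0,-0.04,-0.07,0,0],
)

```text
time_s: 30.53
position: [0.5419, -0.1215, 0.0522]
tool_rot: [1.459, 1.025, -1.46]
ft_force: [2.4, -1.0, 7.1]
finger_gap: 0.0143
```

```bash
python3 c.py j6.png
python3 - <<'E'
from fit import *
s=read_camera("side");t=read_camera("top");cv2.imwrite("pics/z_s.png",s["color"][:,:,::-1]);cv2.imwrite("pics/z_t.png",t["color"][:,:,::-1])
a=cv2.imread('pics/side0.png');print([np.abs(a[y0:y1,x0:x1].astype(int)-s["color"][y0:y1,x0:x1,::-1]).mean().round(2) for x0,x1,y0,y1 in((175,210,262,308),(140,175,320,350),(226,248,210,252))])
E
```

```text
t 30.53 p [ 0.5419 -0.1215  0.0522] R
 [[ 0.     0.941 -0.339]
 [-0.    -0.339 -0.941]
 [-1.     0.     0.   ]] 
F [ 2.4 -1.   7.1] T [-0.27 -0.38 -0.03] gap 0.0143 q [-3.450e-01  5.180e-01  1.782e+00 -0.000e+00  8.410e-01  1.000e-03]
r 0.0339 bearing 11.1
F rad,tan(ccw+) 2.2 -1.4
[np.float64(4.27), np.float64(8.11), np.float64(8.27)]
```

View pics/z_s.png

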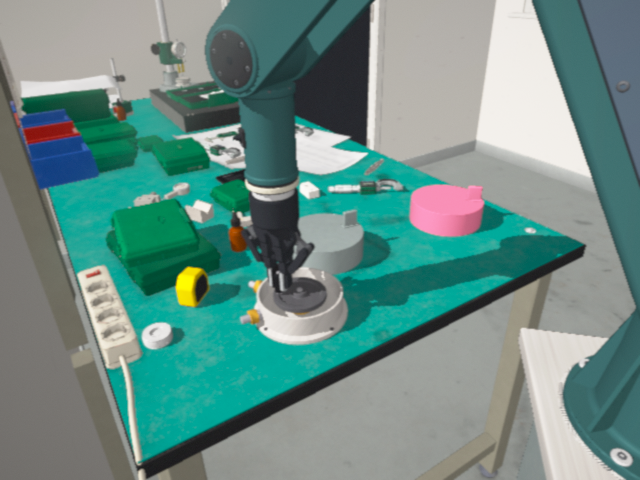

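Final picture: tape measure (192,286), ring (157,336) and bottle (237,235) are where they started. The lid lies flat at (335,243), and the gripper is on the handle. The bearing is 11.1°, the same as at the stop.

```bash
python3 -c "
from rig import ctrl
print(ctrl.finish_job())"
```

```text
the job is handed in; nothing more can be done
None
```

The job is handed in at about 30.7 s of the 72 s, with every step carried out as asked apart from the early lifts noted below; no verdict was reported.

**Lid:** I took it by the tab and tipped it to about 20° with the far edge on the rim (image fit about 44–45 mm). I then lifted it off, laid it flat and right way up about 0.19 m to the right of the valve, and let go. The final picture shows it there.

**What went wrong on the way:** with the firm grip, the first try carried the lid up level by about 16 mm, so I seated it again. A second try at a lighter grip raised it about 6 mm level. The grip was then let off and the lid settled back onto the rim, a few millimetres at the tab. During the real tip the far edge also came about 11 mm off the rim once at about 13°. I set it back before going on to 20°.

**Handwheel:** I cranked it clockwise to the stop, where the force rose to about 36 N. I then turned it 720° anticlockwise. The final handle bearing of 11.1° matches the roughly 11.1° measured at the stop, to within about 1°. The gripper is still closed on the handle (gap 14.3 mm, side force about 3 N).

**Bystanders:** the tape measure, ring and bottle look unmoved in the final picture. A pixel comparison with the start did show differences in those patches; I put that down to shadows and the arm, and did not check further.

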